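Pack the display boards into the locking rack

TASK

Class is over: pack away the drilled stone-display boards. Stack every board that is out flat on the rack's base, over all four posts; then fit the long cover over the posts so that it sits down on both end pillars, and lock it by pushing each orange stud in and turning it a quarter turn clockwise, so that both stay locked when let go. Leave the jar, the dish and the stone where they are.

Things in the scene. Friction and masses are not known exactly. Their poses are not given: they have to be found in the camera images.
- rack_seat (a point): Storage rack, fixed: dark wooden base 80 x 260 x 14 mm (x, y, z). Four steel posts 8 mm thick stand on it at (x, y) = (+-13.5, +-60) mm, 68 mm tall above its top, the last 10 mm tapering to a 3 mm tip; two aluminium end pillars (see rack_rest). This point: centre of the base's top face, where the lowest board rests, 14 mm above the table. z up.
- rack_rest (a point): Point on the rack's centre line 56 mm above rack_seat, level with the pillar tops (70 mm above the table): the middle of the seated cover's underside. Axes as rack_seat. Pillars stand at (0, +-98) mm, 48 x 36 mm in plan; each top is a 4 mm plate with a through slot 10 mm (x) by 23 mm (y), hollow below. Post tips end 12 mm above this point.
- board_red_center (a point): Centre (half-way up) of the dark red display board, 48 x 150 x 12 mm (x, y, z), about 80 g, grey felt on top, four 11 mm through-holes at (+-13.5, +-60) mm. Starts flat on the table; grasp across its 48 mm width at the middle. May be absent. Boards fit the rack either way round and in any order; each adds 12 mm to the stack.
- board_green_center (a point): Centre (half-way up) of the moss green display board, 48 x 150 x 12 mm (x, y, z), about 80 g, grey felt on top, four 11 mm through-holes at (+-13.5, +-60) mm. Starts flat on the table; grasp across its 48 mm width at the middle. May be absent. Boards fit the rack either way round and in any order; each adds 12 mm to the stack.
- board_ochre_center (a point): Centre (half-way up) of the ochre yellow display board, 48 x 150 x 12 mm (x, y, z), about 80 g, grey felt on top, four 11 mm through-holes at (+-13.5, +-60) mm. Starts flat on the table; grasp across its 48 mm width at the middle. May be absent. Boards fit the rack either way round and in any order; each adds 12 mm to the stack.
- board_pale_center (a point): Centre (half-way up) of the pale cream display board, 48 x 150 x 12 mm (x, y, z), about 80 g, grey felt on top, four 11 mm through-holes at (+-13.5, +-60) mm. Starts flat on the table; grasp across its 48 mm width at the middle. May be absent. Boards fit the rack either way round and in any order; each adds 12 mm to the stack.
- cover_center (a point): Centre (half-way up) of the aluminium cover strip, 48 x 240 x 12 mm (x, y, z), about 0.36 kg, four 11 mm through-holes at (+-13.5, +-60) mm, a captive stud at (0, +98) and (0, -98) mm. Starts flat on the table, studs up; fits the rack either way round and rests on the pillar tops. Grasp across its 48 mm width at the middle, between the studs.
- stud_a_wing (a point): Centre of the orange wing (grip) of the stud at the cover's +y end: 10 mm thick (its x), 30 mm long (its y), 20 mm tall. Pushed out, it is centred 36 mm above the cover's underside (wing bottom 14 mm above the cover's top); it goes down as the stud is pushed and turns with it. At the start it lies along the cover's length. z up.
- stud_a_push (a joint): How far the stud at the cover's +y end is pushed in, m: 0 out (a spring holds it out: 1 N at 0, 3.5 N fully in) to 0.012. Its foot, a bar 6 x 18 x 4 mm in line with the wing, hides in the cover; with the cover seated it passes the pillar's slot and from 0.010 on it can turn below it. Let go turned, it stays at about 0.009; unturned, it springs out.
- stud_a_turn (a joint): Turn of the stud at the cover's +y end, rad: 0 wing along the cover (unlocked), growing clockwise seen from above to a stop at 1.57, wing across the cover (locked). Light friction, about 0.012 N m.
- stud_b_wing (a point): Centre of the orange wing (grip) of the stud at the cover's -y end: 10 mm thick (its x), 30 mm long (its y), 20 mm tall. Pushed out, it is centred 36 mm above the cover's underside (wing bottom 14 mm above the cover's top); it goes down as the stud is pushed and turns with it. At the start it lies along the cover's length. z up.
- stud_b_push (a joint): How far the stud at the cover's -y end is pushed in, m: 0 out (a spring holds it out: 1 N at 0, 3.5 N fully in) to 0.012. Its foot, a bar 6 x 18 x 4 mm in line with the wing, hides in the cover; with the cover seated it passes the pillar's slot and from 0.010 on it can turn below it. Let go turned, it stays at about 0.009; unturned, it springs out.
- stud_b_turn (a joint): Turn of the stud at the cover's -y end, rad: 0 wing along the cover (unlocked), growing clockwise seen from above to a stop at 1.57, wing across the cover (locked). Light friction, about 0.012 N m.
- powder_jar: Bystander: glass jar with cork, 44 mm across, 70 mm tall; origin under its centre.
- glass_dish: Bystander: glass dish, 55 mm across, 19 mm tall; origin under its centre.
- stone_spur: Bystander: grey stone 30 x 82 x 36 mm; origin under its centre.
- board_red: The dark red board again: origin at the centre of its underside, 6 mm below board_red_center. Same axes.
- board_green: The moss green board again: origin at the centre of its underside, 6 mm below board_green_center. Same axes.
- board_ochre: The ochre yellow board again: origin at the centre of its underside, 6 mm below board_ochre_center. Same axes.
- board_pale: The pale cream board again: origin at the centre of its underside, 6 mm below board_pale_center. Same axes.
- cover: The cover again: origin at the centre of its underside, 6 mm below cover_center. Same axes.
Mind the look-alikes: they are no part of the job. What is shaped like the board_green but blue is not meant.

How it is judged:
On the way, in this order (a step that is already met when the one before it is completed fails the run):
1. every board present lies stacked flat on the rack over its four posts (horizontal distance between each of board_red_center, board_green_center, board_ochre_center, board_pale_center and rack_seat below 0.005 m and z of each of board_red_center, board_green_center, board_ochre_center, board_pale_center in the frame of rack_seat below 0.046 m and angle between the z axis of each of board_red_center, board_green_center, board_ochre_center, board_pale_center and the z axis of rack_seat, either way round below 0.08 rad and angle between the y axis of each of board_red_center, board_green_center, board_ochre_center, board_pale_center and the y axis of rack_seat, either way round below 0.08 rad), for 0.2 s.
2. the cover sits over the posts on both end pillars (horizontal distance between cover_center and rack_rest below 0.005 m and z of cover_center in the frame of rack_rest between 0.0035 and 0.0085 m and angle between the y axis of cover_center and the y axis of rack_rest, either way round below 0.06 rad and angle between the z axis of cover_center and the z axis of rack_rest, either way round below 0.04 rad), for 0.2 s.
3. both studs are pushed in and turned a quarter turn (all of step 2 and value of joint each of stud_a_push, stud_b_push above 0.0065 m and value of joint each of stud_a_turn, stud_b_turn above 1.3 rad), for 0.2 s.
At the end, for the whole second after the job is handed in: Boards present: centred within 5 mm on the rack, stacked below the cover, flat and in line within 0.08 rad. Cover: on both pillars, centred within 5 mm, height within 2.5 mm, in line within 0.06 rad. Studs: in by over 6.5 mm, turned over 1.3 rad. All at rest (all of step 1 and all of step 3 and linear speed of each of board_red, board_green, board_ochre, board_pale, cover below 0.02 m/s); the robot touches nothing.
It fails at once if the powder jar is moved by more than 3 cm (distance of powder_jar from where it was at the start of the episode above 0.03 m).
It fails at once if the glass dish is moved by more than 3 cm (distance of glass_dish from where it was at the start of the episode above 0.03 m).
It fails at once if the stone spur is moved by more than 3 cm (distance of stone_spur from where it was at the start of the episode above 0.03 m).
Of board_red, board_green, board_ochre, board_pale only 3 to 4 are there at a start; the rules pass over those that are not, and their reading is None.
At some moment in a run one of board_red, board_green, board_ochre, board_pale, cover may be knocked a few centimetres aside while the robot is not near it.
It also fails if it takes over 210 s, if anything falls off the work surface, if the arm or the gripper's body presses on something with over 40 N, if the wrist force passes 120 N, or if a joint passes its speed limit or range.

ROBOT

A 6-joint arm with a two-finger parallel gripper is mounted at the origin on a cart in front of the work surface, level with it; the furniture and walls round the work are solid. World frame = base frame: x ahead of the robot, y to its left, z up, the work surface at z = 0. Lengths are in m, angles in rad, forces in N, time in s.
With the tool pointing down it reaches from about 0.275 to 0.775 m from the base axis. Payload 14.6 kg.
Tool frame: the origin (TCP) lies on the centre line of the jaws, within the pads' length; the fingertips stand 11 mm ahead of it and the grasp point (between the pads) lies 8 mm behind it; z points along the fingers, y is the direction in which the jaws open and shut (so a half turn about z gives the same grasp; the last joint's range is limited). The gripper opens to 85 mm and grips with 20 to 120 N. Pads are 22 mm wide; open, the fingers measure 114 mm over their backs; the gripper's body (76 mm by 85 mm) begins 54 mm behind the grasp point. The pads swing forward as they close: fully open they stand 13 mm farther back than shut.
Start: joints at [0.955, 0.263, -0.048, 1.259, 0, 1.415], TCP at [0.233, 0.47, 0.242] pointing down, gripper open.
Joint ranges: [-2.65, 2.65], [-0.89, 1.7], [-1.18, 1.37], [-2.13, 2.11], [-1.35, 1.29], [-3.14, 3.14]. Speed limits (rad/s): [1.89, 1.89, 2.57, 2.79, 3.14, 3.14].

INTERFACE

Orientations are given as a unit quaternion [x, y, z, w].
In Python, from bench import ctrl, snapshot, get_calibration, order gives the robot as it stands. The module is installed in compiled form; this text tells all that it offers.
- The arm moves only by the tool servo_tool, never from a script. Its argument "commands" is one flat list of numbers, 7 for each row, row after row: the finger opening in m, from 0 to 0.0854, then the shift along the world's x, y, z in m, then the turn, a rotation vector about the world's x, y, z in rad. A call has 1 to 12 rows; each row is the pose to reach, as a shift and turn from the pose commanded when the call began; what a row does not reach only later rows make up. A row lasts 1/8 s, in which the tool goes at most 62.5 mm and 10.7 degrees, less where a joint would pass 70% of its speed; a pose out of reach is approached as far as the arm can. A call with a gripper value outside its range is refused whole. The fingers move at their own pace and stop on an object; the grip force is fixed at half the most. Time passes only in rows, so rows that repeat a pose let the fingers close. It gives the time, the measured TCP pose, the force and the opening at its end, in the units of the state.
- ctrl.state(): the state, without advancing time (a new reading comes with each control period).
- snapshot(name): name is "scene" or "top" or "wrist"; returns the picture (420x560x3 uint8, red, green, blue); there is no depth.
- get_calibration(name): a dict with "vertical_fov" (degrees; the focal length in pixels is half the picture's height over the tangent of half this angle, whatever the lens; pixels are square), "cx", "cy" (the principal point, pixels), "D" ([k1, k2, p1, p2, k3] as OpenCV has them; the pictures are not rectified), "extrinsics" (4x4, takes a point from camera to world coordinates). Camera axes: x right, y up, looking along -z (the intrinsics and any distortion apply to the point x, -y, -z); pixel columns grow to the right and rows downward; lengths in m; the calibration is good to about 2 mm. A picture is of the moment at which its call begins: read the wrist's pose just before it. get_calibration takes no time and is no camera call; for the wrist camera it gives the pose at the moment of the call.
- order.job_done(): hands the job in, once; it reports no verdict.
The state is a dict: "time_s": time; "joint_positions": joint angles; "qvel": joint speeds; "joint_torque": joint torques, N m; "eef_pos": TCP position; "tcp_rot": TCP orientation; "wrist_force": force on the tool from outside, world axes, zero at the start; "wrist_torque": the same for the moment, N m; "gripper_width": finger opening in m.
Only numpy, scipy, OpenCV 4.12 (cv2) and the standard library are available. Lean on these libraries where they do the work, as an engineer would, in place of code of your own. Each camera call takes 0.05 s, during which the arm holds its last target.

## Working session

There is one attempt and no reset: what is moved stays moved. The work goes in short steps, Python scripts to look and compute and a tool call to move; the robot and the scene stay as the last step left them, time stands still between calls to the robot, and variables do not carry over. Pictures are saved under pics/ and viewed, and the job is handed in when it is done.

Besides the shell and the picture viewer there is one more tool, called after ">>>" as a command line: name --argument value ..., lists and objects as JSON in quotes. servo_tool: Moves the arm, as the interface text tells. Its arguments: {"type":"object","properties":{"commands":{"type":"array","items":{"type":"number"}}},"required":["commands"]}

```bash
mkdir -p pics; python3 - <<'E'
from bench import ctrl, snapshot, get_calibration
import cv2,json
for n in ["scene","top","wrist"]:
    c=get_calibration(n); print(n,c)
    im=snapshot(n); cv2.imwrite(f"pics/a_{n}.png",im[:,:,::-1])
print(ctrl.state())
E
```

```text
scene {'vertical_fov': 46.97909094252526, 'cx': 280.7251934628678, 'cy': 210.39243114559306, 'D': array([-0.05238003,  0.        ,  0.        ,  0.        ,  0.        ]), 'extrinsics': array([[-0.66236835,  0.2783739 , -0.69554018, -0.56113619],
       [-0.74898942, -0.26690347,  0.60644653,  0.97210084],
       [-0.01682321,  0.92264322,  0.38528752,  0.72360475],
       [ 0.        ,  0.        ,  0.        ,  1.        ]])}
top {'vertical_fov': 56.94017636339385, 'cx': 283.80724461635475, 'cy': 213.26200248598855, 'D': array([-0.05019787,  0.        ,  0.        ,  0.        ,  0.        ]), 'extrinsics': array([[-2.50582882e-02,  9.92449941e-01, -1.20063307e-01,
         4.12140960e-01],
       [-9.99683171e-01, -2.51621509e-02,  6.51105300e-04,
        -1.58764610e-02],
       [-2.37486164e-03,  1.20041583e-01,  9.92766024e-01,
         1.28481646e+00],
       [ 0.00000000e+00,  0.00000000e+00,  0.00000000e+00,
         1.00000000e+00]])}
wrist {'vertical_fov': 58.72213021026783, 'cx': 279.3990241457197, 'cy': 210.26557749836763, 'D': array([-0.09158209,  0.        ,  0.       
[... 289 characters left out ...]
}
{'time_s': 0.15, 'joint_positions': array([ 9.54741195e-01,  2.63451795e-01, -4.87488350e-02,  1.25937530e+00,
        1.30119706e-05,  1.41549792e+00]), 'qvel': array([-0.0007967 , -0.00145868,  0.0022329 ,  0.00066453, -0.00070619,
       -0.00052256]), 'joint_torque': array([ 1.58681487e-03, -6.37828016e+01,  3.84647477e+01,  1.06837563e-02,
       -1.21541580e-04, -1.20883647e-05]), 'eef_pos': array([0.23333012, 0.47011053, 0.241931  ]), 'tcp_rot': array([ 2.28345892e-01,  9.73579992e-01, -3.58719233e-04, -1.52665421e-04]), 'wrist_force': array([ 0.24777828,  1.03042104, -0.28189843]), 'wrist_torque': array([-0.02169717,  0.01045012, -0.02185618]), 'gripper_width': 0.08530295682713006}
```

View pics/a_scene.png

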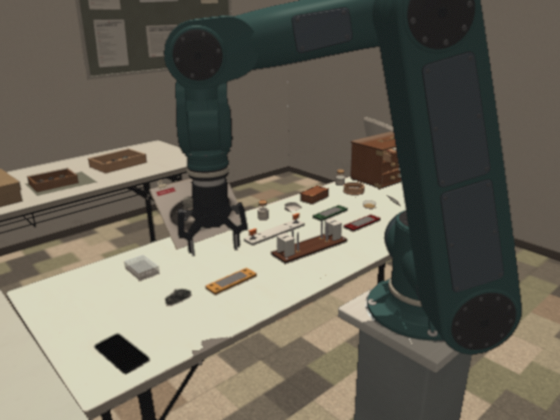

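View pics/a_top.png

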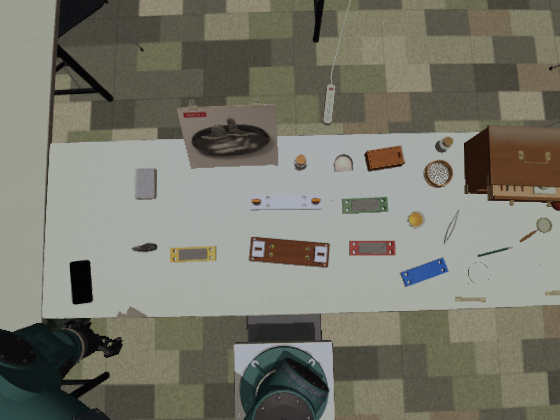

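View pics/a_wrist.png

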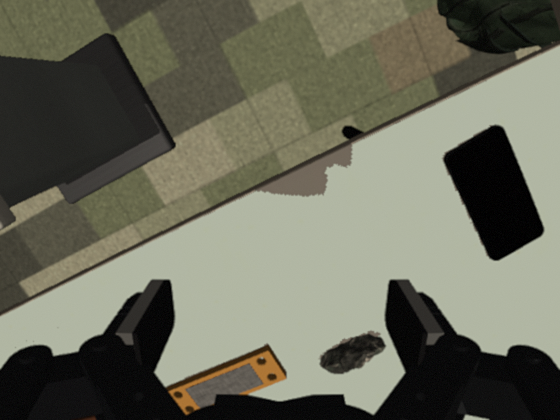

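The scene view is small and distant. The top view shows the rack (289,252), cover (287,202), green (365,205), red (372,248) and ochre (193,254) boards, and a blue look-alike (424,272). I see no pale board yet, so I'll enlarge the top view.

```bash
python3 - <<'E'
import cv2
im=cv2.imread("pics/a_top.png")
cv2.imwrite("pics/a_t1.png",cv2.resize(im[140:300,120:320],None,fx=4,fy=3.7,interpolation=cv2.INTER_CUBIC)[:600])
cv2.imwrite("pics/a_t2.png",cv2.resize(im[130:310,290:490],None,fx=4,fy=3.3,interpolation=cv2.INTER_CUBIC)[:600])
E
```

```text
(no output)
```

View pics/a_t1.png

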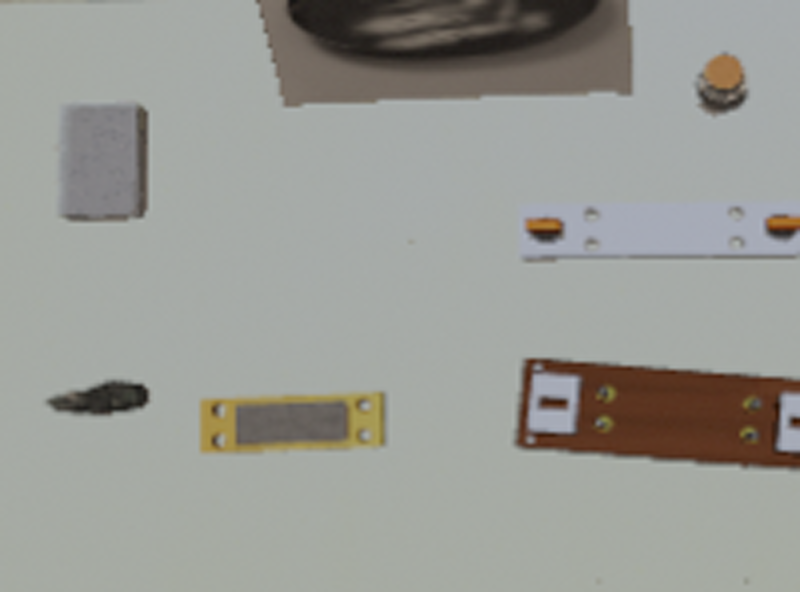

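View pics/a_t2.png

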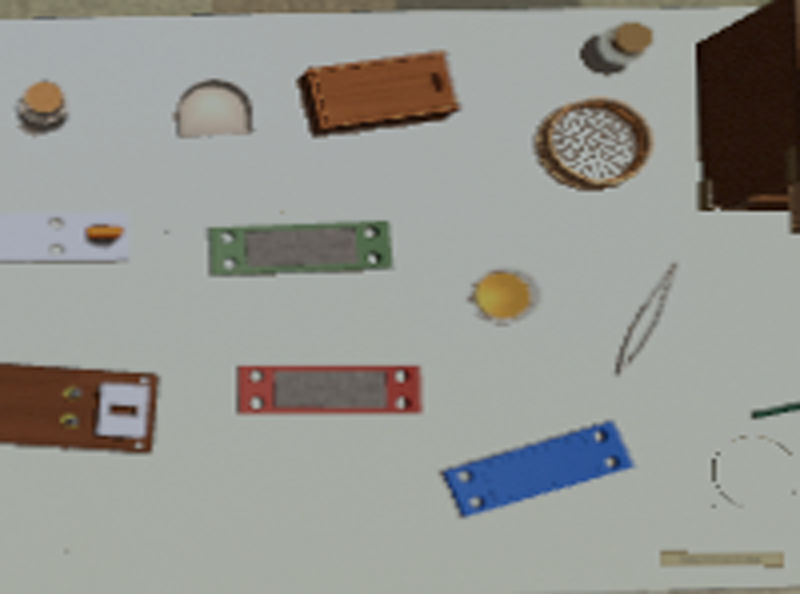

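Boards out: green (365,205), red (372,248), ochre (193,254); pale is absent. The board-shaped blue piece (424,272) is the look-alike: it is blue and has no felt. The top view gives rough positions first.

```bash
cat > h.py <<'E'
import numpy as np, cv2
from bench import ctrl, snapshot, get_calibration
def K(c):
    f=210/np.tan(np.radians(c["vertical_fov"]/2)); return np.array([[f,0,c["cx"]],[0,f,c["cy"]],[0,0,1.]])
def rays(c,px):
    px=np.asarray(px,float).reshape(-1,1,2)
    u=cv2.undistortPoints(px,K(c),c["D"]).reshape(-1,2)
    d=np.c_[u[:,0],-u[:,1],-np.ones(len(u))]
    E=c["extrinsics"]; return E[:3,3],d@E[:3,:3].T
def plane(c,px,z):
    o,d=rays(c,px); t=(z-o[2])/d[:,2]; return o+d*t[:,None]
def proj(c,P):
    E=c["extrinsics"]; q=(np.asarray(P,float).reshape(-1,3)-E[:3,3])@E[:3,:3]
    q=q*[1,-1,-1]; return cv2.projectPoints(q,np.zeros(3),np.zeros(3),K(c),c["D"])[0].reshape(-1,2)
def tri(c1,p1,c2,p2):
    A=np.zeros((3,3));b=np.zeros(3);r=[]
    for c,p in((c1,p1),(c2,p2)):
        o,d=rays(c,p);d=d[0]/np.linalg.norm(d[0]);M=np.eye(3)-np.outer(d,d);A+=M;b+=M@o
    X=np.linalg.solve(A,b)
    return X
def shot(n,name):
    s=ctrl.state(); c=get_calibration(n); im=snapshot(n); cv2.imwrite(f"pics/{name}.png",im[:,:,::-1]); return c,im,s
HSV={'red':((0,110,50),(8,255,255)),'green':((45,50,30),(80,255,255)),'ochre':((15,100,60),(35,255,255)),'orange':((9,170,90),(20,255,255)),'blue':((100,100,50),(125,255,255))}
def mask(im,k):
    h=cv2.cvtColor(im,cv2.COLOR_RGB2HSV); m=cv2.inRange(h,*HSV[k])
    if k=='red': m|=cv2.inRange(h,(170,110,50),(180,255,255))
    return m
def big(m,n=1,k=9):
    m=cv2.morphologyEx(m,cv2.MORPH_CLOSE,np.ones((k,k),np.uint8))
    cs,_=cv2.findContours(m,cv2.RETR_EXTERNAL,cv2.CHAIN_APPROX_NONE)
    return sorted(cs,key=cv2.contourArea,reverse=True)[:n]
def boxw(c,cnt,z):
    """contour -> world plane min-area rect: centre, long-axis angle, size (mm)"""
    P=plane(c,cnt.reshape(-1,2),z)[:,:2]
    (x,y),(w,h),a=cv2.minAreaRect((P*1000).astype(np.float32))
    if w<h: w,h,a=h,w,a+90
    return np.array([x,y])/1000,(a+0)%180,(w,h)
E
python3 - <<'E'
from h import *
c=get_calibration("top"); im=cv2.imread("pics/a_top.png")[:,:,::-1].copy()
for k in ['red','green','ochre','blue']:
    for ct in big(mask(im,k),2,3):
        print(k,cv2.contourArea(ct),boxw(c,ct,.012))
for n,p,z in [('coverL',(251,202),.012),('coverR',(322,202),.012),('pilL',(258,249),.07),('pilR',(320,255),.07),('jar',(300,162),.07),('dish',(344,162),.01),('amber',(416,219),.01),('spur',(145,247),.03),('wing',(256,201),.036),('wing',(315,200),.036)]:
    print(n,plane(c,[p],z)[0].round(3))
E
```

```text
red 572.0 (array([ 0.4455582 , -0.30365726]), 88.42332458496094, (146.16510009765625, 42.63751983642578))
red 70.5 (array([0.9177597 , 0.28351398]), 88.17330169677734, (76.59207916259766, 14.396973609924316))
green 556.0 (array([ 0.58762457, -0.28661371]), 91.34011709690094, (148.3074493408203, 46.15522003173828))
green 53.0 (array([0.2212146 , 0.72204517]), 89.53843688964844, (54.39012908935547, 28.957351684570312))
ochre 573.0 (array([0.43974741, 0.28626883]), 91.29923796653748, (149.47462463378906, 44.87690353393555))
ochre 124.0 (array([ 0.53587665, -0.45194479]), 88.49139404296875, (40.95790100097656, 40.0892219543457))
blue 606.0 (array([ 0.36188876, -0.47107193]), 107.73887252807617, (150.92323303222656, 47.27293395996094))
coverL [0.607 0.091 0.012]
coverR [ 0.601 -0.145  0.012]
pilL [0.449 0.067 0.07 ]
pilR [ 0.425 -0.126  0.07 ]
jar [ 0.724 -0.073  0.07 ]
dish [ 0.735 -0.224  0.01 ]
amber [ 0.536 -0.456  0.01 ]
spur [0.465 0.438 0.03 ]
wing [0.606 0.073 0.036]
wing [ 0.604 -0.12   0.036]
```

>>> servo_tool --commands '[0.085,0.207,-0.226,0,0,0,2.03,0.085,0.207,-0.226,0,0,0,2.03,0.085,0.207,-0.226,0,0,0,2.03,0.085,0.207,-0.226,0,0,0,2.03,0.085,0.207,-0.226,0,0,0,2.03,0.085,0.207,-0.226,0,0,0,2.03,0.085,0.207,-0.226,0,0,0,2.03,0.085,0.207,-0.226,0,0,0,2.03,0.085,0.207,-0.226,0,0,0,2.03,0.085,0.207,-0.226,0,0,0,2.03,0.085,0.207,-0.226,0,0,0,2.03,0.085,0.207,-0.226,0,0,0,2.03]'

```text
time_s: 1.65
eef_pos: [0.4403, 0.2442, 0.2421]
tcp_rot: [0.708, -0.706, -0.0, 0.0]
wrist_force: [0.5, 0.4, 0.1]
gripper_width: 0.0847
```

```bash
cat >> h.py <<'E'
from scipy.spatial.transform import Rotation as Rn
def yaw(s):
    R=Rn.from_quat(s['tcp_rot']).as_matrix(); return np.degrees(np.arctan2(R[1,1],R[0,1])), R[:,2]
def where(s): print('t',s['time_s'],'tcp',s['eef_pos'].round(4),'yaw',np.round(yaw(s)[0],2),'z',yaw(s)[1].round(4),'F',s['wrist_force'].round(1),'w',round(s['gripper_width'],4),'j',s['joint_positions'].round(2))
E
python3 - <<'E'
from h import *
c,im,s=shot("wrist","b1"); where(s)
for ct in big(mask(im,'ochre'),2): print(cv2.contourArea(ct),boxw(c,ct,.012),cv2.boundingRect(ct))
E
```

```text
t 1.65 tcp [0.4403 0.2442 0.2421] yaw -179.85 z [-5.e-04 -2.e-04 -1.e+00] F [0.5 0.4 0.1] w 0.0847 j [ 0.34  0.23 -0.1   1.25  0.   -1.23]
6293.0 (array([0.44314706, 0.28644031]), 91.11910605430603, (150.26202392578125, 48.00221252441406)) (252, 141, 50, 141)
```

View pics/b1.png

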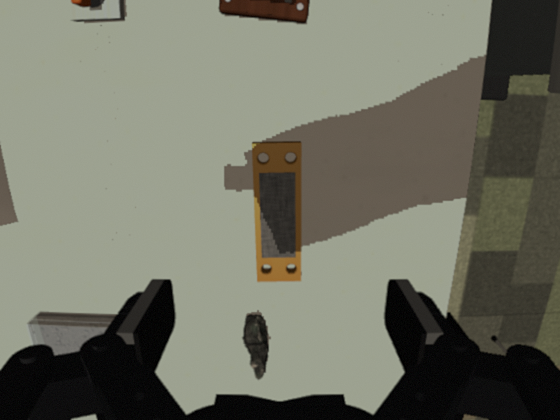

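Ochre is at (277,212) px, 150x48 mm in plan, which matches. Next I'll measure the fixed rack from two wrist positions.

>>> servo_tool --commands '[0.085,-0.003,-0.06,0.02,0,0,0,0.085,-0.003,-0.12,0.04,0,0,0,0.085,-0.003,-0.18,0.04,0,0,0,0.085,-0.003,-0.24,0.04,0,0,0,0.085,-0.003,-0.3,0.04,0,0,0,0.085,-0.003,-0.32,0.04,0,0,0,0.085,-0.003,-0.32,0.04,0,0,0,0.085,-0.003,-0.32,0.04,0,0,0]'

```text
time_s: 2.7
eef_pos: [0.4374, -0.0751, 0.2822]
tcp_rot: [-0.706, 0.708, 0.0, 0.0]
wrist_force: [0.3, 0.3, -0.5]
gripper_width: 0.0855
```

```bash
python3 - <<'E'
from h import *
import pickle
c,im,s=shot("wrist","r1"); where(s); pickle.dump(c,open("r1.pkl","wb"))
E
```

```text
t 2.7 tcp [ 0.4374 -0.0751  0.2822] yaw 179.89 z [-2.e-04  3.e-04 -1.e+00] F [ 0.3  0.3 -0.5] w 0.0855 j [-0.35  0.11 -0.13  1.32  0.   -1.92]
```

>>> servo_tool --commands '[0.085,0.03,-0.05,0,0,0,0,0.085,0.06,-0.07,0,0,0,0,0.085,0.06,-0.07,0,0,0,0,0.085,0.06,-0.07,0,0,0,0]'

```text
time_s: 3.25
eef_pos: [0.4972, -0.1447, 0.2822]
tcp_rot: [-0.707, 0.707, 0.0, -0.0]
wrist_force: [-0.7, 0.0, 0.7]
gripper_width: 0.0848
```

```bash
python3 - <<'E'
from h import *
import pickle
c,im,s=shot("wrist","r2"); where(s); pickle.dump(c,open("r2.pkl","wb"))
a=cv2.imread("pics/r1.png");b=cv2.imread("pics/r2.png")
cv2.imwrite("pics/r1z.png",cv2.resize(a[60:360,180:380],None,fx=3,fy=2,interpolation=2))
E
```

```text
t 3.25 tcp [ 0.4972 -0.1447  0.2822] yaw 179.97 z [-5.e-04  3.e-04 -1.e+00] F [-0.7  0.   0.7] w 0.0848 j [-0.44  0.24  0.03  1.36  0.   -2.01]
```

View pics/r1.png

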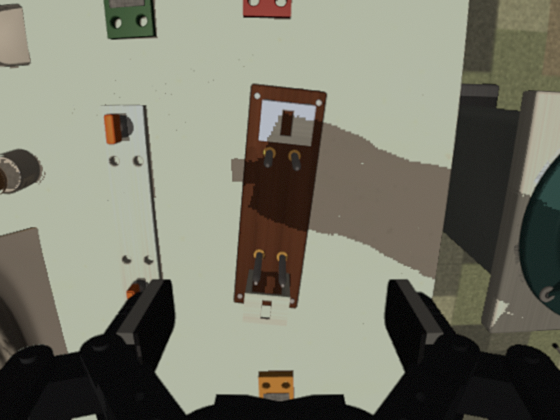

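View pics/r2.png

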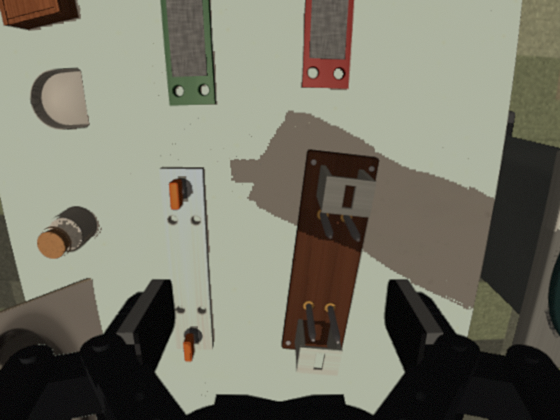

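r1: rack base spans (238..325, 85..307), with pillar slots near (287,122) and (266,310). r2: slots near (349,195) and (319,362). I'll enlarge both to pick the slots and tips.

```bash
python3 - <<'E'
import cv2,numpy as np
a=cv2.imread("pics/r1.png");b=cv2.imread("pics/r2.png")
def z(im,x,y,w=66,h=50): return cv2.resize(im[y:y+h,x:x+w],(396,300),interpolation=2)
o=np.vstack([np.hstack([z(a,255,95),z(a,235,270)]),np.hstack([z(b,315,168),z(b,287,330)])])
cv2.imwrite("pics/rz.png",o)
o=np.vstack([np.hstack([z(a,255,140),z(a,235,240)]),np.hstack([z(b,310,200),z(b,287,300)])])
cv2.imwrite("pics/rz2.png",o)
E
```

```text
(no output)
```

View pics/rz.png

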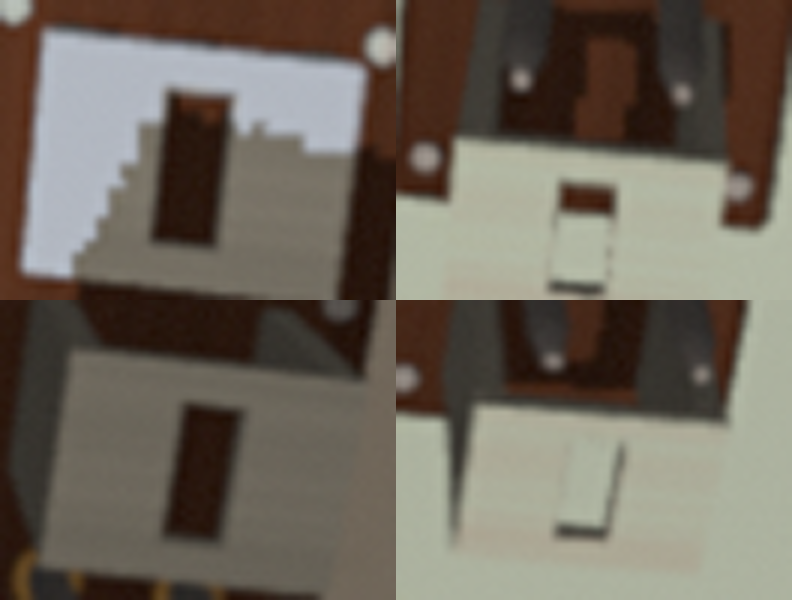

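View pics/rz2.png

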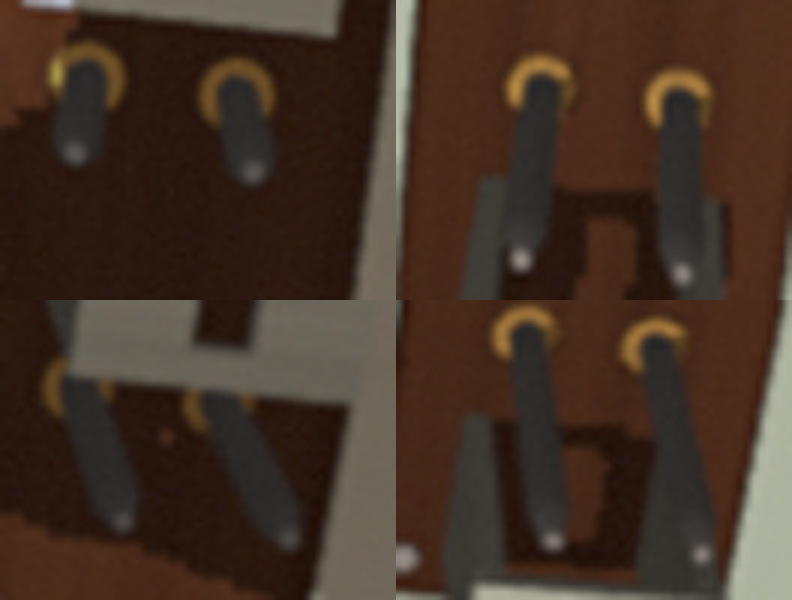

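```bash
cat > rack.py <<'E'
from h import *
import pickle
c1=pickle.load(open("r1.pkl","rb"));c2=pickle.load(open("r2.pkl","rb"))
t1=np.array([(267.2,165.8),(297,168.7),(255.7,283),(282.7,285.3),(286.8,123.1),(266,309.5)])-.42
t2=np.array([(330.3,237),(358,240),(313.2,340),(338,342.2),(348.8,196.8),(319.1,361.3)])-.42
print(np.array([tri(c1,a,c2,b) for a,b in zip(t1,t2)]).round(4))
for c,t in((c1,t1),(c2,t2)):
    P=plane(c,t[:4],.082)[:,:2];S=plane(c,t[4:],.07)[:,:2]
    ctr=P.mean(0); d=(P[2:]-P[:2]).sum(0); print('tips',ctr.round(4),np.degrees(np.arctan2(d[1],d[0])), np.linalg.norm(d)/2)
    d=S[1]-S[0]; print('slots',S.mean(0).round(4),np.degrees(np.arctan2(d[1],d[0])),np.linalg.norm(d))
E
python3 rack.py
```

```text
[[ 0.4497 -0.09    0.0798]
 [ 0.4229 -0.0875  0.0814]
 [ 0.4628  0.0286  0.0808]
 [ 0.4359  0.0312  0.0812]
 [ 0.4319 -0.127   0.0685]
 [ 0.4536  0.0681  0.0678]]
tips [ 0.4428 -0.0298] 83.75040617421637 0.11907599821606321
slots [ 0.4427 -0.0302] 83.67281854789441 0.19493687749229863
tips [ 0.443  -0.0301] 83.77980306605052 0.11915690110079552
slots [ 0.443  -0.0306] 83.60940404179932 0.1948883556374304
```

Rack centre is (0.4429, -0.0300) with its y axis at 83.7°. Triangulated tips stand at 0.081 and the pillar tops at 0.068, which agrees with the text. Now fetch ochre.

>>> servo_tool --commands '[0.085,-0.02,0.06,0,0,0,0.02,0.085,-0.054,0.12,0,0,0,0.02,0.085,-0.054,0.18,0,0,0,0.02,0.085,-0.054,0.24,0,0,0,0.02,0.085,-0.054,0.3,-0.02,0,0,0.02,0.085,-0.054,0.36,-0.05,0,0,0.02,0.085,-0.054,0.39,-0.1,0,0,0.02,0.085,-0.054,0.389,-0.14,0,0,0.02,0.085,-0.054,0.389,-0.14,0,0,0.02,0.085,-0.054,0.389,-0.14,0,0,0.02]'

```text
time_s: 4.55
eef_pos: [0.4438, 0.2433, 0.1441]
tcp_rot: [0.714, -0.701, 0.0, -0.001]
wrist_force: [-0.1, 0.2, 0.3]
gripper_width: 0.0849
```

```bash
python3 - <<'E'
from h import *
c,im,s=shot("wrist","b2"); where(s)
for ct in big(mask(im,'ochre'),1): print(cv2.contourArea(ct),boxw(c,ct,.012),cv2.boundingRect(ct))
E
```

```text
t 4.55 tcp [0.4438 0.2433 0.1441] yaw -178.95 z [ 1.8e-03  6.0e-04 -1.0e+00] F [-0.1  0.2  0.3] w 0.0849 j [ 0.34  0.28 -0.3   0.99 -0.   -1.25]
10784.0 (array([0.44325809, 0.28574448]), 91.02770209312439, (150.08013916015625, 47.870826721191406)) (248, 160, 67, 178)
```

View pics/b2.png

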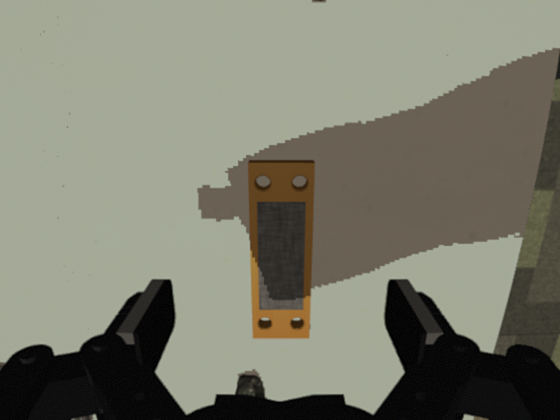

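Ochre is upright under the gripper at (282,250) px. Two camera heights agree on its position and plan size at a 12 mm top. Descend and grip.

>>> servo_tool --commands '[0.085,-0.0006,0.0427,-0.03,0,0,0,0.085,-0.0006,0.0427,-0.08,0,0,0,0.085,-0.0006,0.0427,-0.115,0,0,0,0.085,-0.0006,0.0427,-0.128,0,0,0,0.085,-0.0006,0.0427,-0.128,0,0,0,0.04,-0.0006,0.0427,-0.128,0,0,0,0.04,-0.0006,0.0427,-0.128,0,0,0,0.04,-0.0006,0.0427,-0.128,0,0,0,0.04,-0.0006,0.0427,-0.128,0,0,0]'

```text
time_s: 5.72
eef_pos: [0.4435, 0.2862, 0.0158]
tcp_rot: [0.714, -0.701, 0.0, -0.001]
wrist_force: [-3.7, -2.4, 17.1]
gripper_width: 0.0458
```

>>> servo_tool --commands '[0.04,0,0,0,0,0,0,0.04,0,0,0.02,0,0,0,0.04,0,0,0.08,0,0,0,0.04,0,0,0.13,0,0,0,0.04,0,0,0.13,0,0,0,0.04,0,0,0.13,0,0,0]'

```text
time_s: 6.48
eef_pos: [0.4426, 0.2858, 0.1439]
tcp_rot: [0.714, -0.701, -0.0, 0.0]
wrist_force: [0.1, -0.7, -1.5]
gripper_width: 0.0454
```

```bash
python3 - <<'E'
from h import *
c,im,s=shot("wrist","b3"); where(s)
for ct in big(mask(im,'ochre'),1): print(cv2.contourArea(ct),boxw(c,ct,s['eef_pos'][2]-.003),cv2.boundingRect(ct))
E
```

```text
t 6.475 tcp [0.4426 0.2858 0.1439] yaw -178.95 z [-2.e-04 -1.e-04 -1.e+00] F [ 0.1 -0.7 -1.5] w 0.0454 j [ 0.42  0.32 -0.25  1.01 -0.   -1.17]
33517.0 (array([0.44389771, 0.27662073]), 90.91869348287582, (129.65049743652344, 47.53530502319336)) (213, 110, 134, 291)
```

View pics/b3.png

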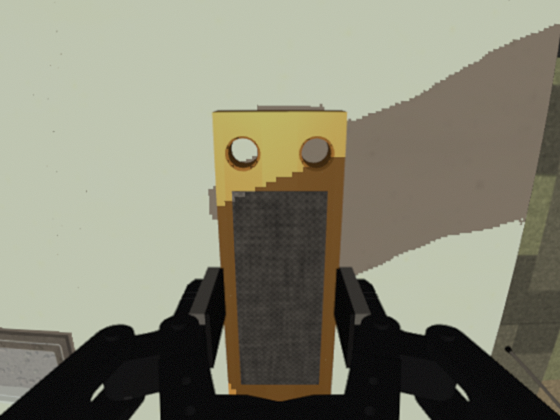

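```bash
cat >> h.py <<'E'
def held(c,s,px,dz):
    """px of board points, plane tcp z+dz -> tool-frame xy mm"""
    P=plane(c,px,s['eef_pos'][2]+dz)-s['eef_pos']; R=Rn.from_quat(s['tcp_rot']).as_matrix(); return (P@R*1000).round(1)
E
python3 - <<'E'
from h import *
s=ctrl.state(); c=get_calibration("wrist")
print(held(c,s,[(243,152.5),(316.5,152.5),(214,111),(346,111)],-.004))
E
```

```text
[[ 58.9 -14.3   4. ]
 [ 58.9  12.4   4.1]
 [ 73.7 -24.1   4. ]
 [ 73.7  22.4   4.1]]
```

Ochre is held, with its holes at (243,152) and (317,152) px within about 1 mm of nominal. Carry it above the rack.

>>> servo_tool --commands '[0.04,0,-0.03,0,0,0,-0.03,0.04,0,-0.08,0,0,0,-0.06,0.04,0,-0.14,0,0,0,-0.1,0.04,0,-0.2,0,0,0,-0.128,0.04,0,-0.26,0,0,0,-0.128,0.04,0,-0.3,0,0,0,-0.128,0.04,0,-0.316,0,0,0,-0.128,0.04,0,-0.316,0,0,0,-0.128,0.04,0,-0.316,-0.02,0,0,-0.128,0.04,0,-0.316,-0.026,0,0,-0.128,0.04,0,-0.316,-0.026,0,0,-0.128]'

```text
time_s: 7.9
eef_pos: [0.4425, -0.0292, 0.1181]
tcp_rot: [-0.668, 0.744, 0.0, -0.0]
wrist_force: [-0.3, -0.2, -0.1]
gripper_width: 0.0455
```

```bash
python3 - <<'E'
from h import *
c,im,s=shot("wrist","p1"); where(s)
print(proj(c,[(0.4497,-.09,.081),(.4229,-.0875,.081)]))
cv2.imwrite("pics/p1z.png",cv2.resize(im[90:290,180:380,::-1],None,fx=3,fy=3,interpolation=2))
E
```

```text
t 7.9 tcp [ 0.4425 -0.0292  0.1181] yaw 173.79 z [-1.1e-03  3.0e-04 -1.0e+00] F [-0.3 -0.2 -0.1] w 0.0455 j [-0.25  0.21 -0.49  0.88  0.   -1.71]
[[251.35202125 138.55459423]
 [311.69188102 137.59413926]]
```

View pics/p1z.png

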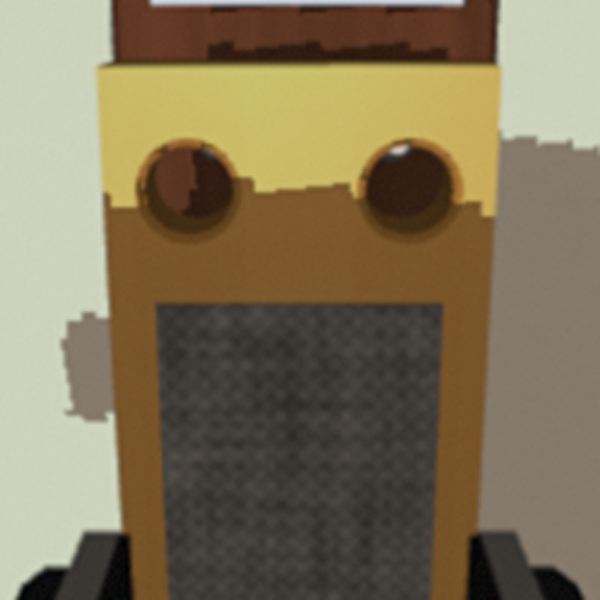

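```bash
python3 - <<'E'
from h import *
s=ctrl.state(); c=get_calibration("wrist")
H=plane(c,[(242.2,153),(317.1,152)],s['eef_pos'][2]-.004)
print(H, held(c,s,[(242.2,153),(317.1,152)],-.004))
u=np.array([np.cos(np.radians(83.7)),np.sin(np.radians(83.7))]);v=np.array([u[1],-u[0]])
C=np.array([.4429,-.03]); print(C-.06*u+.0135*v,C-.06*u-.0135*v)
E
```

```text
[[ 0.451096   -0.08929562  0.11443599]
 [ 0.42409575 -0.08670262  0.11443599]] [[ 58.6 -14.7   4. ]
 [ 59.   12.4   4. ]]
[ 0.44973441 -0.09111907] [ 0.42289747 -0.08815624]
```

>>> servo_tool --commands '[0.04,-0.0008,-0.0011,0,0,0,0,0.04,-0.0008,-0.0011,-0.012,0,0,0,0.04,-0.0008,-0.0011,-0.022,0,0,0,0.04,-0.0008,-0.0011,-0.032,0,0,0,0.04,-0.0008,-0.0011,-0.032,0,0,0]'

```text
time_s: 8.57
eef_pos: [0.4415, -0.031, 0.0854]
tcp_rot: [-0.667, 0.745, 0.001, -0.0]
wrist_force: [0.1, -0.0, -0.6]
gripper_width: 0.0455
```

```bash
python3 - <<'E'
from h import *
c,im,s=shot("wrist","p2"); where(s); print(s['wrist_torque'])
cv2.imwrite("pics/p2z.png",cv2.resize(im[90:290,180:380,::-1],None,fx=3,fy=3,interpolation=2))
E
```

```text
t 8.575 tcp [ 0.4415 -0.031   0.0854] yaw 173.72 z [-1.6e-03  4.0e-04 -1.0e+00] F [ 0.1 -0.  -0.6] w 0.0455 j [-0.25  0.24 -0.54  0.79 -0.   -1.72]
[-0.01511776  0.03987174  0.03408622]
```

View pics/p2z.png

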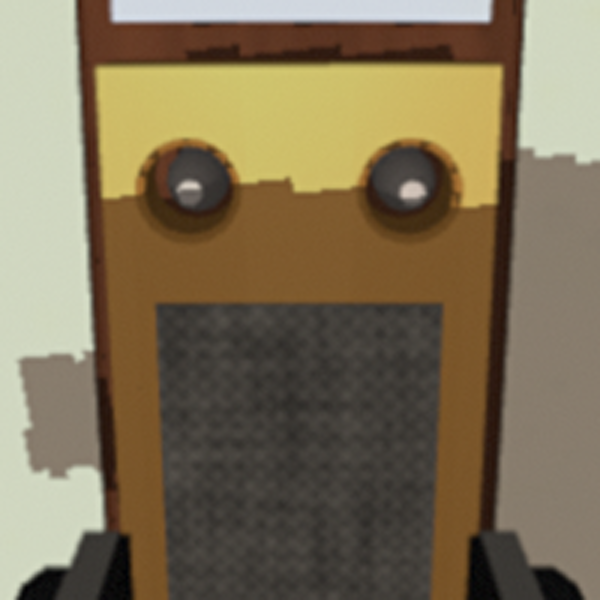

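The post tips show centred in both holes at (243,153) and (317,153) px with zero force. Lower the board.

>>> servo_tool --commands '[0.04,0,0,-0.015,0,0,0,0.04,0,0,-0.03,0,0,0,0.04,0,0,-0.042,0,0,0,0.04,0,0,-0.05,0,0,0,0.04,0,0,-0.0535,0,0,0,0.04,0,0,-0.0535,0,0,0]'

```text
time_s: 9.38
eef_pos: [0.4421, -0.0312, 0.0328]
tcp_rot: [-0.667, 0.745, 0.0, -0.0]
wrist_force: [0.2, 0.6, -0.9]
gripper_width: 0.0456
```

```bash
python3 - <<'E'
from h import *
where(ctrl.state())
E
```

```text
t 9.375 tcp [ 0.4421 -0.0312  0.0328] yaw 173.72 z [-1.e-04 -0.e+00 -1.e+00] F [ 0.2  0.6 -0.9] w 0.0456 j [-0.25  0.31 -0.63  0.64 -0.   -1.72]
```

>>> servo_tool --commands '[0.04,0,0,-0.001,0,0,0,0.085,0,0,-0.001,0,0,0,0.085,0,0,-0.001,0,0,0,0.085,0,0,0.03,0,0,0,0.085,0,0,0.09,0,0,0,0.085,0,-0.05,0.13,0,0,0.04,0.085,0,-0.11,0.14,0,0,0.082,0.085,0,-0.17,0.14,0,0,0.082,0.085,0,-0.23,0.14,0,0,0.082,0.085,0.002,-0.29,0.14,0,0,0.082,0.085,0.003,-0.312,0.14,0,0,0.082,0.085,0.003,-0.312,0.14,0,0,0.082]'

```text
time_s: 10.88
eef_pos: [0.4449, -0.3439, 0.1724]
tcp_rot: [-0.697, 0.717, 0.0, 0.0]
wrist_force: [-0.8, 0.5, 1.0]
gripper_width: 0.0847
```

```bash
python3 - <<'E'
from h import *
c,im,s=shot("wrist","b4"); where(s)
for ct in big(mask(im,'red'),1): print(cv2.contourArea(ct),boxw(c,ct,.012),cv2.boundingRect(ct))
shot("top","t4")
E
```

```text
t 10.875 tcp [ 0.4449 -0.3439  0.1724] yaw 178.33 z [-3.e-04  5.e-04 -1.e+00] F [-0.8  0.5  1. ] w 0.0847 j [-0.8   0.36 -0.1   1.11  0.   -2.34]
8928.0 (array([ 0.44891626, -0.30358133]), 88.47114562988281, (148.4296417236328, 47.00766372680664)) (248, 152, 59, 164)
```

View pics/b4.png

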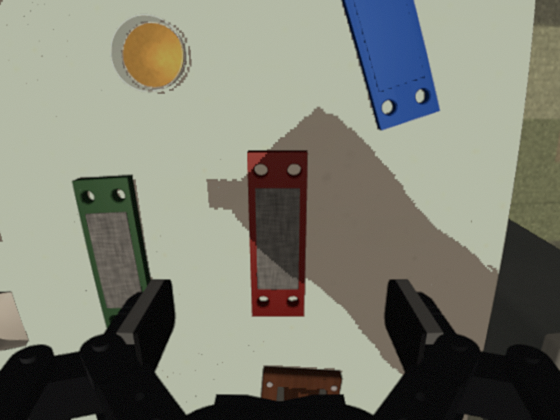

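View pics/t4.png

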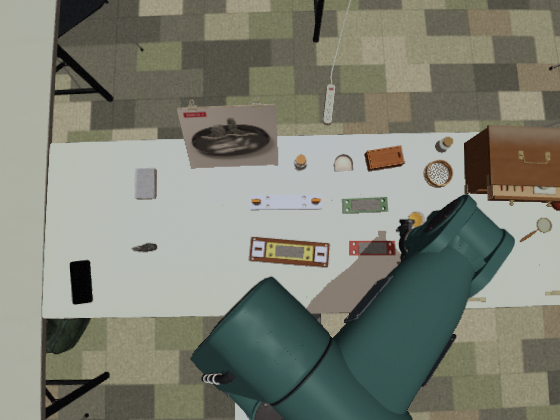

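Top view: ochre sits between the pillars on the rack (289,252). In the wrist view red is at (277,234) px; it is dark red with felt, and the blue look-alike is at (395,60). Grasp red.

>>> servo_tool --commands '[0.085,0.003,0.0402,-0.04,0,0,0.002,0.085,0.003,0.0402,-0.1,0,0,0.002,0.085,0.003,0.0402,-0.14,0,0,0.002,0.085,0.003,0.0402,-0.154,0,0,0.002,0.085,0.003,0.0402,-0.154,0,0,0.002,0.04,0.003,0.0402,-0.154,0,0,0.002,0.04,0.003,0.0402,-0.154,0,0,0.002,0.04,0.003,0.0402,-0.154,0,0,0.002,0.04,0.003,0.0402,-0.154,0,0,0.002,0.04,0.003,0.0402,-0.154,0,0,0.002]'

```text
time_s: 12.22
eef_pos: [0.4478, -0.3034, 0.0212]
tcp_rot: [-0.698, 0.716, -0.001, -0.001]
wrist_force: [-13.5, 6.4, 37.6]
gripper_width: 0.0404
```

>>> servo_tool --commands '[0.04,0,0,0.02,0,0,0,0.04,0,0,0.08,0,0,0,0.04,0,0,0.13,0,0,0,0.04,0,0,0.13,0,0,0,0.04,0,0,0.13,0,0,0]'

```text
time_s: 12.85
eef_pos: [0.4479, -0.3029, 0.1488]
tcp_rot: [-0.698, 0.716, -0.0, 0.0]
wrist_force: [-0.7, 0.3, 0.5]
gripper_width: 0.0401
```

```bash
python3 - <<'E'
from h import *
c,im,s=shot("wrist","b5"); where(s)
cv2.imwrite("pics/b5z.png",cv2.resize(im[90:290,180:380,::-1],None,fx=3,fy=3,interpolation=2))
E
```

```text
t 12.85 tcp [ 0.4479 -0.3029  0.1488] yaw 178.53 z [ 2.e-04 -2.e-04 -1.e+00] F [-0.7  0.3  0.5] w 0.0401 j [-0.75  0.33 -0.2   1.03  0.   -2.29]
```

View pics/b5z.png

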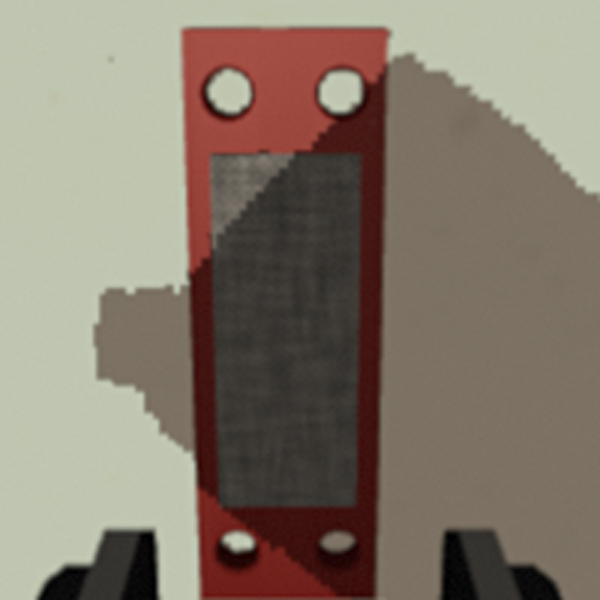

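The grip missed. The view shows red still on the table, with the pads closed above it: the pads sit farther back at this width than I assumed. I'll re-measure and go lower.

```bash
python3 - <<'E'
from h import *
c=get_calibration("wrist");im=cv2.imread("pics/b5.png")[:,:,::-1].copy()
for px,n in (((182,29),'tl'),((389,29),'tr')):
    print(n,plane(c,[(180+px[0]/3,90+px[1]/3)],.012))
h=[(229,91),(341,91),(239,543),(339,543)]
P=plane(c,[(180+a/3,90+b/3) for a,b in h],.012)[:,:2]; d=(P[:2]-P[2:]).sum(0)
print(P.mean(0),np.degrees(np.arctan2(-d[1],-d[0])),np.linalg.norm(d)/2)
E
```

```text
tl [[ 0.47351338 -0.37744888  0.012     ]]
tr [[ 0.42585383 -0.37617102  0.012     ]]
[ 0.45142041 -0.30413029] 88.814337318692 0.11714919111816192
```

>>> servo_tool --commands '[0.085,0,0,0,0,0,0,0.085,0,0,0,0,0,0,0.085,0,-0.035,0.02,0,0,0,0.085,0,-0.035,0.02,0,0,0]'

```text
time_s: 13.4
eef_pos: [0.4484, -0.3399, 0.1693]
tcp_rot: [-0.697, 0.717, -0.001, -0.0]
wrist_force: [0.8, 1.0, -0.4]
gripper_width: 0.0847
```

```bash
python3 - <<'E'
from h import *
c,im,s=shot("wrist","b6"); where(s)
for ct in big(mask(im,'red'),1): print(cv2.contourArea(ct),boxw(c,ct,.012),cv2.boundingRect(ct))
E
```

```text
t 13.4 tcp [ 0.4484 -0.3399  0.1693] yaw 178.45 z [ 0.0011 -0.0014 -1.    ] F [ 0.8  1.  -0.4] w 0.0847 j [-0.79  0.36 -0.11  1.1  -0.   -2.34]
9232.0 (array([ 0.45253577, -0.30364954]), 88.60963439941406, (149.41827392578125, 47.25092697143555)) (247, 147, 61, 168)
```

View pics/b6.png

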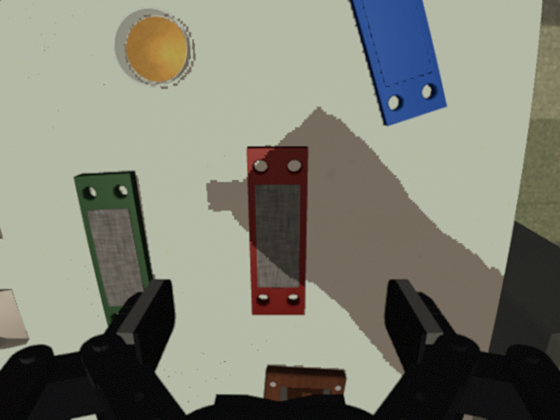

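>>> servo_tool --commands '[0.085,0.003,0.0361,-0.04,0,0,0.002,0.085,0.003,0.0361,-0.1,0,0,0.002,0.085,0.003,0.0361,-0.14,0,0,0.002,0.085,0.003,0.0361,-0.158,0,0,0.002,0.085,0.003,0.0361,-0.158,0,0,0.002,0.045,0.003,0.0361,-0.158,0,0,0.002,0.045,0.003,0.0361,-0.158,0,0,0.002,0.045,0.003,0.0361,-0.158,0,0,0.002,0.045,0.003,0.0361,-0.158,0,0,0.002]'

```text
time_s: 14.58
eef_pos: [0.4514, -0.3021, 0.012]
tcp_rot: [-0.699, 0.715, -0.001, 0.0]
wrist_force: [-1.9, 1.5, 12.3]
gripper_width: 0.0461
```

>>> servo_tool --commands '[0.04,0,0,0.005,0,0,0,0.04,0,0,0.02,0,0,0,0.04,0,0,0.08,0,0,0,0.04,0,0,0.132,0,0,0,0.04,0,0,0.132,0,0,0,0.04,0,0,0.132,0,0,0]'

```text
time_s: 15.32
eef_pos: [0.4509, -0.3017, 0.1431]
tcp_rot: [-0.699, 0.715, -0.0, 0.0]
wrist_force: [-0.8, -0.1, -1.0]
gripper_width: 0.0463
```

```bash
python3 - <<'E'
from h import *
c,im,s=shot("wrist","b7"); where(s)
cv2.imwrite("pics/b7z.png",cv2.resize(im[90:290,180:380,::-1],None,fx=3,fy=3,interpolation=2))
E
```

```text
t 15.325 tcp [ 0.4509 -0.3017  0.1431] yaw 178.65 z [ 3.e-04 -2.e-04 -1.e+00] F [-0.8 -0.1 -1. ] w 0.0463 j [-0.74  0.34 -0.21  1.02  0.   -2.29]
```

View pics/b7z.png

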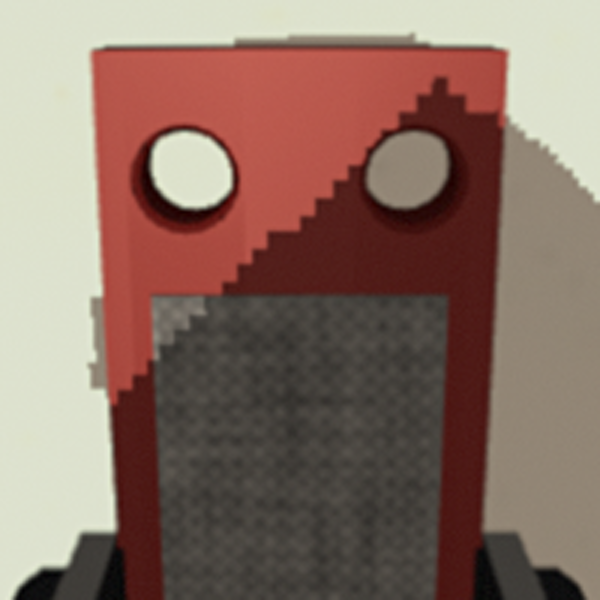

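Red is now held firmly, with holes at (241,150) and (318,150) px.

```bash
python3 - <<'E'
from h import *
s=ctrl.state(); c=get_calibration("wrist")
for dz in (-.002,0,.002): print(held(c,s,[(180+184.5/3,90+179.5/3),(180+414/3,90+179/3),(180+92/3,90+48/3),(180+508/3,90+48/3)],dz).tolist())
E
```

```text
[[60.2, -14.6, 1.9], [60.2, 12.6, 2.0], [75.5, -24.9, 1.9], [75.4, 23.0, 2.0]]
[[60.5, -14.4, -0.1], [60.5, 12.4, -0.0], [75.5, -24.5, -0.1], [75.5, 22.7, -0.0]]
[[60.8, -14.2, -2.1], [60.8, 12.2, -2.0], [75.6, -24.2, -2.1], [75.6, 22.3, -2.0]]
```

>>> servo_tool --commands '[0.04,-0.002,0.05,0,0,0,-0.04,0.04,-0.004,0.11,0,0,0,-0.086,0.04,-0.009,0.17,0,0,0,-0.086,0.04,-0.009,0.23,0,0,0,-0.086,0.04,-0.0092,0.265,0,0,0,-0.086,0.04,-0.0092,0.272,0,0,0,-0.086,0.04,-0.0092,0.272,-0.02,0,0,-0.086,0.04,-0.0092,0.272,-0.04,0,0,-0.086,0.04,-0.0092,0.272,-0.04,0,0,-0.086,0.04,-0.0092,0.272,-0.04,0,0,-0.086]'

```text
time_s: 16.62
eef_pos: [0.442, -0.0303, 0.1031]
tcp_rot: [-0.667, 0.745, 0.0, -0.0]
wrist_force: [1.0, 0.4, -1.1]
gripper_width: 0.0462
```

```bash
python3 - <<'E'
from h import *
c,im,s=shot("wrist","p3"); where(s)
cv2.imwrite("pics/p3z.png",cv2.resize(im[90:290,180:380,::-1],None,fx=3,fy=3,interpolation=2))
E
```

```text
t 16.625 tcp [ 0.442  -0.0303  0.1031] yaw 173.69 z [-3.e-04 -0.e+00 -1.e+00] F [ 1.   0.4 -1.1] w 0.0462 j [-0.25  0.22 -0.51  0.84 -0.   -1.71]
```

View pics/p3z.png

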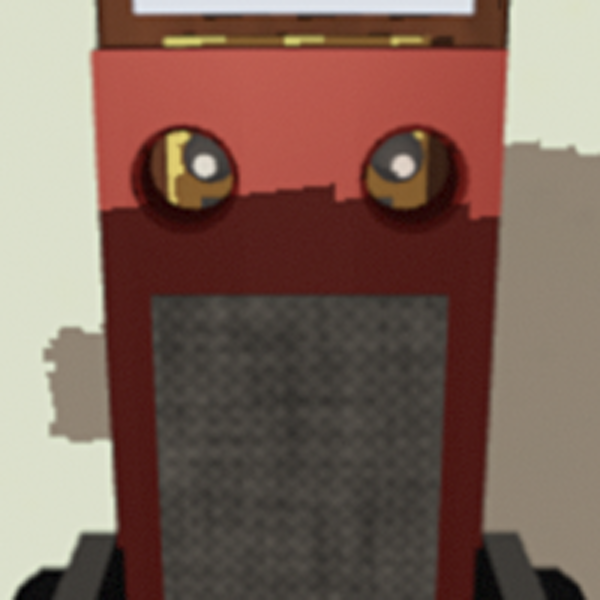

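```bash
python3 - <<'E'
from h import *
s=ctrl.state(); c=get_calibration("wrist"); f=lambda a,b:(180+a/3,90+b/3)
H=held(c,s,[f(184.5,178),f(414,178)],0)[:,:2]
T=held(c,s,[f(205,166),f(402,166)],.082-s['eef_pos'][2])[:,:2]
print(H,T,(T-H).mean(0))
E
```

```text
[[ 60.6 -14.5]
 [ 60.5  12.3]] [[ 58.9 -13.8]
 [ 58.9  12.9]] [-1.65  0.65]
```

>>> servo_tool --commands '[0.04,-0.0004,0.0014,0,0,0,0,0.04,-0.0004,0.0014,-0.014,0,0,0,0.04,-0.0004,0.0014,-0.022,0,0,0,0.04,-0.0004,0.0014,-0.022,0,0,0]'

```text
time_s: 17.18
eef_pos: [0.4412, -0.0284, 0.0806]
tcp_rot: [-0.667, 0.745, 0.0, -0.0]
wrist_force: [-0.2, 0.3, -0.5]
gripper_width: 0.0458
```

```bash
python3 - <<'E'
from h import *
c,im,s=shot("wrist","p4"); where(s)
cv2.imwrite("pics/p4z.png",cv2.resize(im[90:290,180:380,::-1],None,fx=3,fy=3,interpolation=2))
E
```

```text
t 17.175 tcp [ 0.4412 -0.0284  0.0806] yaw 173.72 z [-7.e-04  2.e-04 -1.e+00] F [-0.2  0.3 -0.5] w 0.0458 j [-0.25  0.24 -0.55  0.77 -0.   -1.71]
```

View pics/p4z.png

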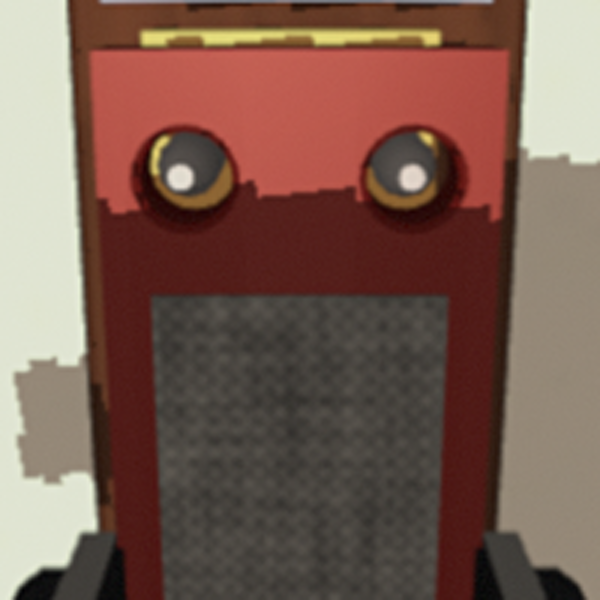

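Tips centred again. Lower onto ochre.

>>> servo_tool --commands '[0.04,0,0,-0.012,0,0,0,0.04,0,0,-0.024,0,0,0,0.04,0,0,-0.034,0,0,0,0.04,0,0,-0.04,0,0,0,0.04,0,0,-0.04,0,0,0]'

```text
time_s: 17.85
eef_pos: [0.4412, -0.0284, 0.0404]
tcp_rot: [-0.667, 0.745, 0.0, -0.0]
wrist_force: [0.2, -0.1, -0.5]
gripper_width: 0.0458
```

>>> servo_tool --commands '[0.085,0,0,0,0,0,0,0.085,0,0,0,0,0,0,0.085,0,0,0.02,0,0,0,0.085,0,0,0.07,0,0,0,0.085,0.01,-0.03,0.12,0,0,0.03,0.085,0.04,-0.08,0.14,0,0,0.06,0.085,0.07,-0.13,0.14,0,0,0.1,0.085,0.1,-0.18,0.14,0,0,0.132,0.085,0.13,-0.23,0.14,0,0,0.132,0.085,0.148,-0.28,0.14,0,0,0.132,0.085,0.148,-0.3,0.14,0,0,0.132,0.085,0.148,-0.3,0.14,0,0,0.132]'

```text
time_s: 19.35
eef_pos: [0.5891, -0.3293, 0.1804]
tcp_rot: [0.714, -0.7, -0.0, 0.0]
wrist_force: [-0.3, 0.1, 0.2]
gripper_width: 0.0851
```

```bash
python3 - <<'E'
from h import *
c,im,s=shot("wrist","b8"); where(s)
for ct in big(mask(im,'green'),1): print(cv2.contourArea(ct),boxw(c,ct,.012),cv2.boundingRect(ct))
E
```

```text
t 19.35 tcp [ 0.5891 -0.3293  0.1804] yaw -178.8 z [-4.e-04  3.e-04 -1.e+00] F [-0.3  0.1  0.2] w 0.0851 j [-0.63  0.55  0.24  1.27  0.   -2.22]
8488.0 (array([ 0.59219629, -0.28719183]), 91.3604986667633, (149.2225799560547, 46.93327713012695)) (247, 152, 58, 161)
```

View pics/b8.png

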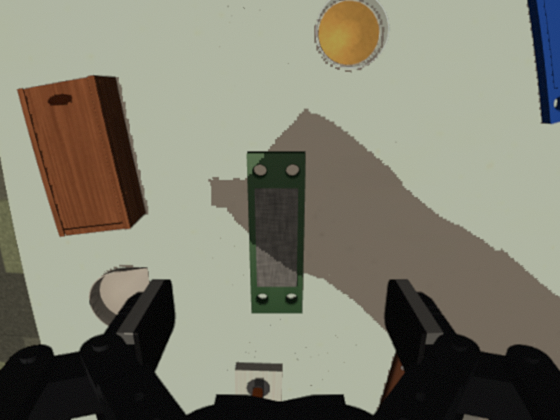

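Green with felt is at (277,232) px; the dome (125,290), box (85,160) and dish (348,33) are clear of the jaws. Grasp it.

>>> servo_tool --commands '[0.085,0.002,0.0422,-0.04,0,0,0.003,0.085,0.002,0.0422,-0.1,0,0,0.003,0.085,0.002,0.0422,-0.15,0,0,0.003,0.085,0.002,0.0422,-0.168,0,0,0.003,0.085,0.002,0.0422,-0.168,0,0,0.003,0.045,0.002,0.0422,-0.168,0,0,0.003,0.045,0.002,0.0422,-0.168,0,0,0.003,0.045,0.002,0.0422,-0.168,0,0,0.003,0.04,0.002,0.0422,-0.168,0,0,0.003]'

```text
time_s: 20.52
eef_pos: [0.592, -0.2864, 0.0146]
tcp_rot: [0.716, -0.698, 0.001, -0.0]
wrist_force: [-3.3, 3.9, 13.1]
gripper_width: 0.0461
```

>>> servo_tool --commands '[0.04,0,0,0.005,0,0,0,0.04,0,0,0.02,0,0,0,0.04,0,0,0.08,0,0,0,0.04,0,0,0.132,0,0,0,0.04,0,0,0.132,0,0,0,0.04,0,0,0.132,0,0,0]'

```text
time_s: 21.28
eef_pos: [0.5912, -0.2862, 0.1448]
tcp_rot: [0.716, -0.698, -0.0, 0.0]
wrist_force: [0.2, 0.1, -0.9]
gripper_width: 0.0457
```

```bash
python3 - <<'E'
from h import *
c,im,s=shot("wrist","b9"); where(s)
cv2.imwrite("pics/b9z.png",cv2.resize(im[90:290,180:380,::-1],None,fx=3,fy=3,interpolation=2))
E
```

```text
t 21.275 tcp [ 0.5912 -0.2862  0.1448] yaw -178.55 z [-1.e-04  0.e+00 -1.e+00] F [ 0.2  0.1 -0.9] w 0.0457 j [-0.57  0.53  0.11  1.15 -0.   -2.17]
```

View pics/b9z.png

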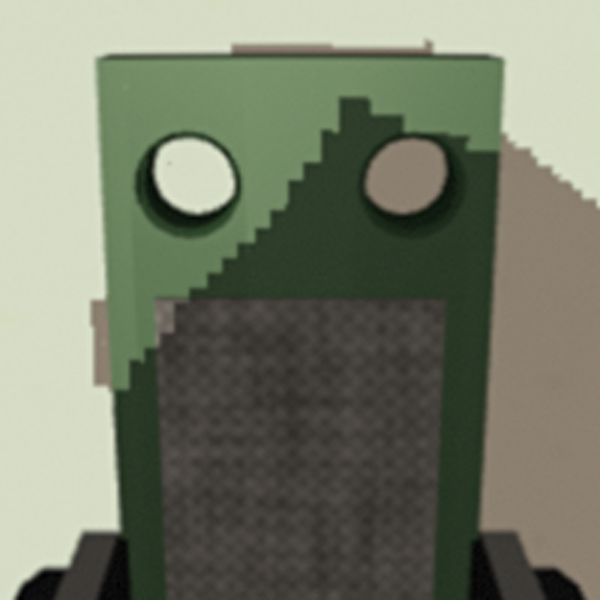

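```bash
python3 - <<'E'
from h import *
s=ctrl.state(); c=get_calibration("wrist"); f=lambda a,b:(180+a/3,90+b/3)
print(held(c,s,[f(188.5,183.5),f(413,184)],-.0025))
E
```

```text
[[ 59.7 -14.1   2.4]
 [ 59.6  12.6   2.5]]
```

>>> servo_tool --commands '[0.04,-0.02,0.04,0,0,0,-0.03,0.04,-0.05,0.09,0,0,0,-0.06,0.04,-0.08,0.14,0,0,0,-0.1,0.04,-0.11,0.19,0,0,0,-0.135,0.04,-0.14,0.235,0,0,0,-0.135,0.04,-0.1498,0.256,0,0,0,-0.135,0.04,-0.1498,0.256,0,0,0,-0.135,0.04,-0.1498,0.256,-0.02,0,0,-0.135,0.04,-0.1498,0.256,-0.038,0,0,-0.135,0.04,-0.1498,0.256,-0.038,0,0,-0.135]'

```text
time_s: 22.58
eef_pos: [0.4411, -0.0307, 0.1055]
tcp_rot: [-0.667, 0.745, 0.001, -0.001]
wrist_force: [0.5, -0.6, -1.1]
gripper_width: 0.0459
```

```bash
python3 - <<'E'
from h import *
c,im,s=shot("wrist","p5"); where(s)
cv2.imwrite("pics/p5z.png",cv2.resize(im[90:290,180:380,::-1],None,fx=3,fy=3,interpolation=2))
E
```

```text
t 22.575 tcp [ 0.4411 -0.0307  0.1055] yaw 173.68 z [-2.9e-03  6.0e-04 -1.0e+00] F [ 0.5 -0.6 -1.1] w 0.0459 j [-0.25  0.22 -0.51  0.85 -0.   -1.71]
```

View pics/p5z.png

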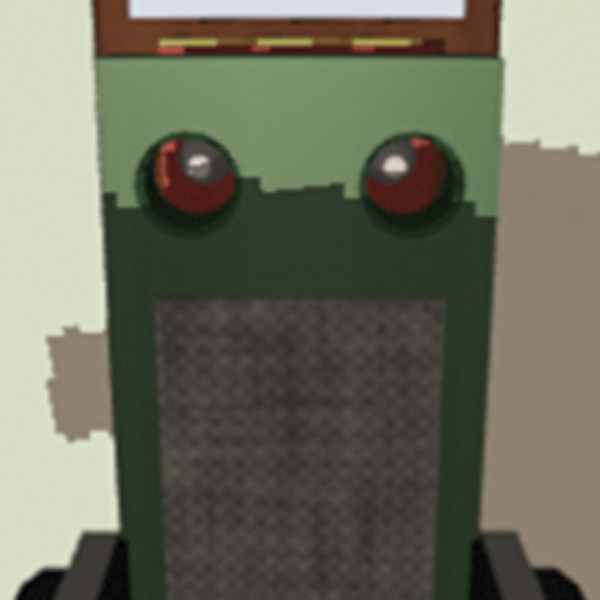

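```bash
python3 - <<'E'
from h import *
s=ctrl.state(); where(s);c=get_calibration("wrist"); f=lambda a,b:(180+a/3,90+b/3)
H=held(c,s,[f(188,184),f(412.5,184)],-.0025)[:,:2]
T=held(c,s,[f(199,166),f(395,166)],.082-s['eef_pos'][2])[:,:2]
d=(T-H).mean(0);R=Rn.from_quat(s['tcp_rot']).as_matrix();print(H,T,d,R[:2,:2]@d)
E
```

```text
t 22.625 tcp [ 0.4415 -0.0308  0.1063] yaw 173.68 z [-1.7e-03  3.0e-04 -1.0e+00] F [-0.3 -0.3 -0.9] w 0.0454 j [-0.25  0.22 -0.51  0.85 -0.   -1.71]
[[ 59.4 -14.4]
 [ 59.4  12.4]] [[ 58.4 -14.9]
 [ 58.4  12.2]] [-1.   -0.35] [0.45790144 0.95541932]
```

Shift +0.3 mm in x and +0.9 mm in y, then lower part way and check.

>>> servo_tool --commands '[0.04,0.0003,0.0009,0,0,0,0,0.04,0.0003,0.0009,-0.014,0,0,0,0.04,0.0003,0.0009,-0.022,0,0,0,0.04,0.0003,0.0009,-0.022,0,0,0]'

```text
time_s: 23.12
eef_pos: [0.4418, -0.0293, 0.0847]
tcp_rot: [-0.667, 0.745, 0.0, -0.0]
wrist_force: [-0.2, 0.2, -1.7]
gripper_width: 0.0461
```

```bash
python3 - <<'E'
from h import *
c,im,s=shot("wrist","p6"); where(s)
cv2.imwrite("pics/p6z.png",cv2.resize(im[90:290,180:380,::-1],None,fx=3,fy=3,interpolation=2))
E
```

```text
t 23.125 tcp [ 0.4418 -0.0293  0.0847] yaw 173.72 z [-6.e-04  1.e-04 -1.e+00] F [-0.2  0.2 -1.7] w 0.0461 j [-0.25  0.24 -0.55  0.78  0.   -1.71]
```

View pics/p6z.png

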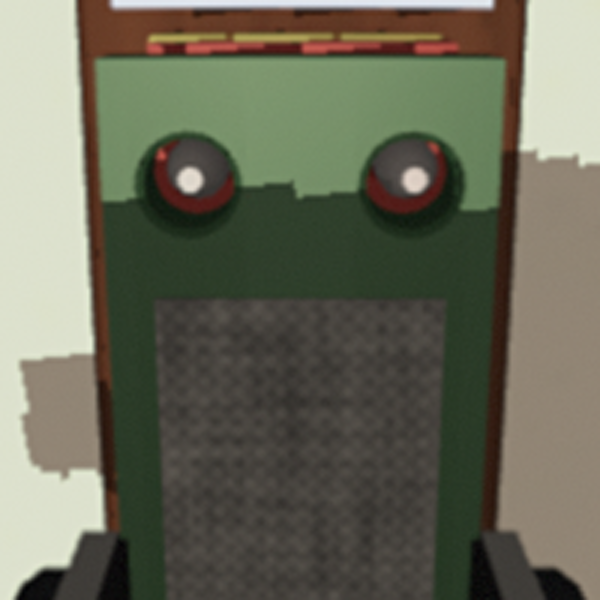

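>>> servo_tool --commands '[0.04,0,0,-0.012,0,0,0,0.04,0,0,-0.024,0,0,0,0.04,0,0,-0.031,0,0,0,0.04,0,0,-0.031,0,0,0]'

```text
time_s: 23.68
eef_pos: [0.4416, -0.0293, 0.0532]
tcp_rot: [-0.667, 0.745, 0.0, -0.0]
wrist_force: [-0.2, 1.1, -1.8]
gripper_width: 0.046
```

>>> servo_tool --commands '[0.085,0,0,0,0,0,0,0.085,0,0,0,0,0,0,0.085,0,0,0.03,0,0,0,0.085,0,0,0.09,0,0,0,0.085,0,-0.02,0.15,0,0,0,0.085,0.03,-0.04,0.2,0,0,0,0.085,0.08,-0.045,0.2,0,0,0,0.085,0.08,-0.045,0.2,0,0,0,0.085,0.08,-0.045,0.2,0,0,0]'

```text
time_s: 24.8
eef_pos: [0.5214, -0.0742, 0.2534]
tcp_rot: [-0.667, 0.745, 0.0, -0.0]
wrist_force: [0.2, 0.7, -0.6]
gripper_width: 0.0851
```

```bash
python3 - <<'E'
from h import *
c,im,s=shot("wrist","q1"); where(s)
shot("scene","s1")
for ct in big(mask(im,'orange'),2,3): print(cv2.contourArea(ct),cv2.boundingRect(ct))
E
```

```text
t 24.8 tcp [ 0.5214 -0.0742  0.2534] yaw 173.73 z [-1.1e-03  3.0e-04 -1.0e+00] F [ 0.2  0.7 -0.6] w 0.0851 j [-0.3   0.26 -0.02  1.29 -0.   -1.76]
260.5 (175, 124, 14, 32)
150.0 (209, 311, 11, 23)
```

View pics/q1.png

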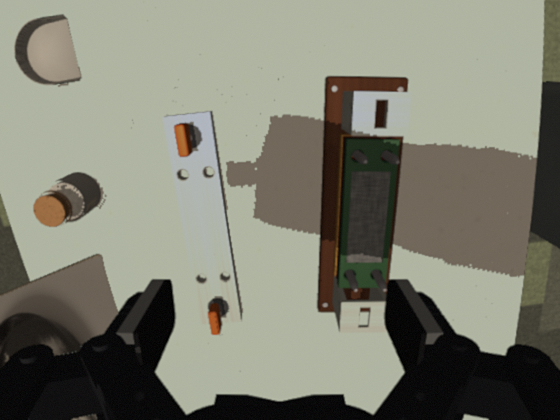

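View pics/s1.png

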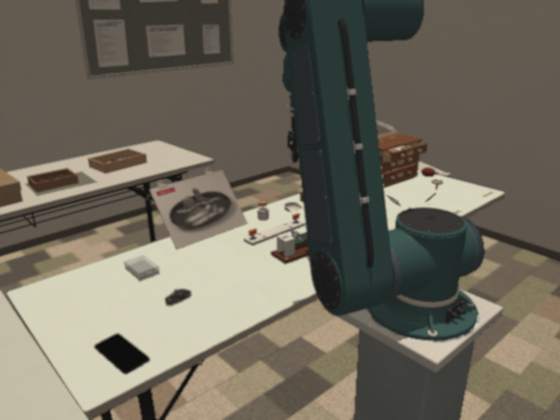

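The stack sits flat, with green on top between the pillars (368,205) and the posts poking through. The cover's holes are at (183,174), (209,172), (201,278), (225,276) px. Measure the cover.

```bash
python3 - <<'E'
from h import *
c=get_calibration("wrist")
P=plane(c,[(183,174),(209,172),(201,278),(225,276)],.012)[:,:2]
d=(P[2:]-P[:2]).sum(0);print(P,P.mean(0),np.degrees(np.arctan2(d[1],d[0])),np.linalg.norm(d)/2)
E
```

```text
[[ 0.62043431 -0.08331033]
 [ 0.59344282 -0.08230994]
 [ 0.62296622  0.03626235]
 [ 0.59560271  0.03657469]] [ 0.60811151 -0.02319581] 88.87281610454691 0.1192517313223234
```

>>> servo_tool --commands '[0.085,0.05,0.01,-0.03,0,0,0.09,0.085,0.086,0.01,-0.073,0,0,0.09,0.085,0.086,0.01,-0.073,0,0,0.09,0.085,0.086,0.01,-0.073,0,0,0.09]'

```text
time_s: 25.4
eef_pos: [0.6072, -0.0643, 0.1817]
tcp_rot: [-0.7, 0.714, -0.0, 0.0]
wrist_force: [-0.8, 0.4, 1.2]
gripper_width: 0.0851
```

```bash
python3 - <<'E'
from h import *
c,im,s=shot("wrist","c1"); where(s)
cv2.imwrite("pics/c1z.png",cv2.resize(im[60:360,160:400,::-1],None,fx=2,fy=2,interpolation=2))
E
```

```text
t 25.4 tcp [ 0.6072 -0.0643  0.1817] yaw 178.88 z [ 2.e-04 -1.e-04 -1.e+00] F [-0.8  0.4  1.2] w 0.0851 j [-0.24  0.43  0.05  1.18 -0.   -1.79]
```

View pics/c1z.png

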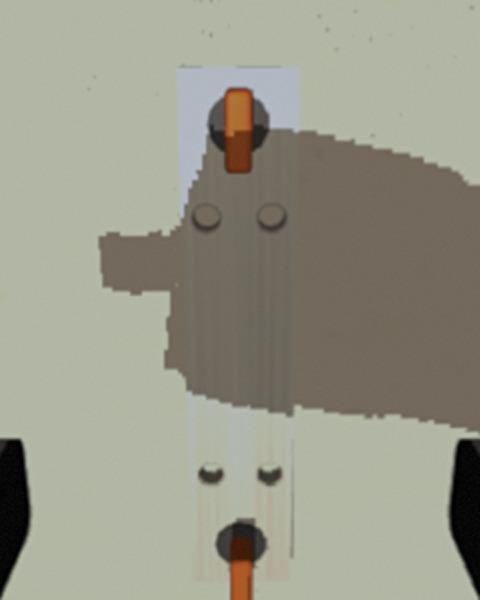

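```bash
python3 - <<'E'
from h import *
c=get_calibration("wrist")
P=plane(c,[(263.3,167.8),(295.3,167.8),(265.3,296.3),(294.3,296.3)],.012)[:,:2]
d=(P[2:]-P[:2]).sum(0);print(P,P.mean(0),np.degrees(np.arctan2(d[1],d[0])),np.linalg.norm(d)/2)
E
```

```text
[[ 0.62148593 -0.08393226]
 [ 0.59529676 -0.08340921]
 [ 0.62372557  0.03601406]
 [ 0.59700164  0.03653681]] [ 0.60937747 -0.02369765] 89.05797881854066 0.11996238453112965
```

>>> servo_tool --commands '[0.085,0.001,0.0408,-0.04,0,0,0.003,0.085,0.001,0.0408,-0.1,0,0,0.003,0.085,0.001,0.0408,-0.15,0,0,0.003,0.085,0.001,0.0408,-0.168,0,0,0.003,0.085,0.001,0.0408,-0.168,0,0,0.003,0.045,0.001,0.0408,-0.168,0,0,0.003,0.045,0.001,0.0408,-0.168,0,0,0.003,0.045,0.001,0.0408,-0.168,0,0,0.003,0.03,0.001,0.0408,-0.168,0,0,0.003]'

```text
time_s: 26.58
eef_pos: [0.6095, -0.0237, 0.0146]
tcp_rot: [-0.701, 0.713, -0.001, 0.001]
wrist_force: [-5.9, 0.4, 15.7]
gripper_width: 0.0463
```

>>> servo_tool --commands '[0.03,0,0,0.005,0,0,0,0.03,0,0,0.02,0,0,0,0.03,0,0,0.08,0,0,0,0.03,0,0,0.14,0,0,0,0.03,0,0,0.17,0,0,0,0.03,0,0,0.17,0,0,0]'

```text
time_s: 27.32
eef_pos: [0.61, -0.0237, 0.1855]
tcp_rot: [-0.701, 0.713, -0.002, 0.001]
wrist_force: [0.4, 0.1, -4.2]
gripper_width: 0.0458
```

```bash
python3 - <<'E'
from h import *
c,im,s=shot("wrist","c2"); where(s); print(s['wrist_torque'])
cv2.imwrite("pics/c2z.png",cv2.resize(im[10:270,150:410,::-1],None,fx=2.3,fy=2.3,interpolation=2))
E
```

```text
t 27.325 tcp [ 0.61   -0.0237  0.1855] yaw 179.05 z [ 4.5e-03 -8.0e-04 -1.0e+00] F [ 0.4  0.1 -4.2] w 0.0458 j [-0.17  0.43  0.05  1.19  0.   -1.73]
[ 0.02132006 -0.03312552  0.0577185 ]
```

View pics/c2z.png

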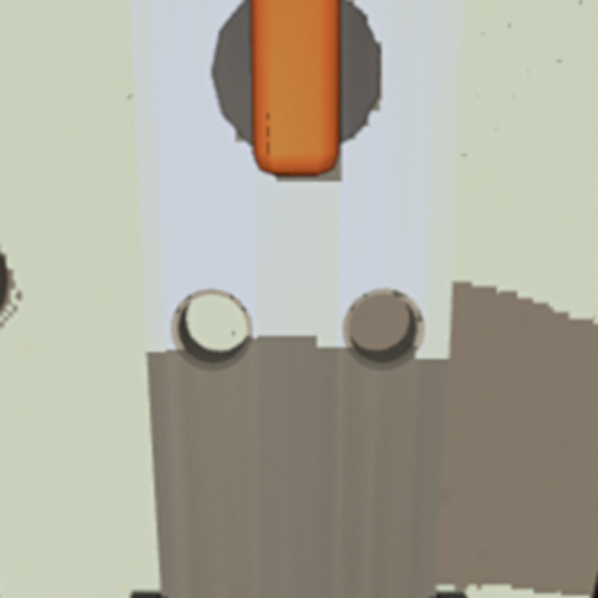

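The cover is lifted, with wings up; its holes show at (242,153) and (317,153) px.

```bash
python3 - <<'E'
from h import *
s=ctrl.state(); where(s); c=get_calibration("wrist"); f=lambda a,b:(150+a/2.3,10+b/2.3)
print(held(c,s,[f(212,328),f(384,328)],-.0025))
E
```

```text
t 27.375 tcp [ 0.6091 -0.0236  0.1833] yaw 179.05 z [ 1.3e-03 -3.0e-04 -1.0e+00] F [ 0.2 -0.2 -4.5] w 0.046 j [-0.17  0.43  0.05  1.19 -0.   -1.73]
[[ 59.1 -14.4   2.5]
 [ 59.1  12.3   2.5]]
```

>>> servo_tool --commands '[0.03,-0.04,0,0,0,0,-0.03,0.03,-0.09,-0.003,0,0,0,-0.06,0.03,-0.14,-0.006,0,0,0,-0.093,0.03,-0.1665,-0.0067,0,0,0,-0.093,0.03,-0.1675,-0.0067,0,0,0,-0.093,0.03,-0.1675,-0.0067,-0.03,0,0,-0.093,0.03,-0.1675,-0.0067,-0.06,0,0,-0.093,0.03,-0.1675,-0.0067,-0.075,0,0,-0.093,0.03,-0.1675,-0.0067,-0.075,0,0,-0.093,0.03,-0.1675,-0.0067,-0.075,0,0,-0.093]'

```text
time_s: 28.62
eef_pos: [0.4418, -0.0303, 0.1079]
tcp_rot: [-0.667, 0.745, 0.0, -0.0]
wrist_force: [-0.4, -0.4, -3.5]
gripper_width: 0.0457
```

```bash
python3 - <<'E'
from h import *
c,im,s=shot("wrist","p7"); where(s)
cv2.imwrite("pics/p7z.png",cv2.resize(im[90:290,180:380,::-1],None,fx=3,fy=3,interpolation=2))
E
```

```text
t 28.625 tcp [ 0.4418 -0.0303  0.1079] yaw 173.73 z [-0.  0. -1.] F [-0.4 -0.4 -3.5] w 0.0457 j [-0.25  0.22 -0.51  0.85  0.   -1.71]
```

View pics/p7z.png

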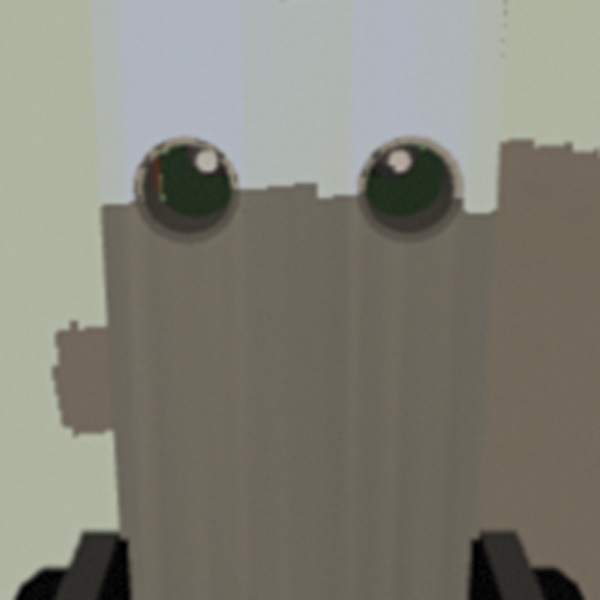

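```bash
python3 - <<'E'
from h import *
s=ctrl.state(); where(s);c=get_calibration("wrist"); f=lambda a,b:(180+a/3,90+b/3)
H=held(c,s,[f(186,190),f(410,189.5)],-.0025)[:,:2]
T=held(c,s,[f(206,161),f(400,161)],.082-s['eef_pos'][2])[:,:2]
d=(T-H).mean(0);R=Rn.from_quat(s['tcp_rot']).as_matrix();print(H,T,d,R[:2,:2]@d)
E
```

```text
t 28.675 tcp [ 0.442  -0.0303  0.1081] yaw 173.72 z [ 5.e-04 -1.e-04 -1.e+00] F [ 0.  -0.4 -3.7] w 0.0456 j [-0.25  0.21 -0.51  0.85  0.   -1.71]
[[ 58.7 -14.6]
 [ 58.8  12.1]] [[ 58.9 -14.1]
 [ 58.9  13. ]] [0.15 0.7 ] [-0.71220266 -0.07257576]
```

>>> servo_tool --commands '[0.03,-0.0005,0,0,0,0,0,0.03,-0.0005,0,-0.012,0,0,0,0.03,-0.0005,0,-0.02,0,0,0,0.03,-0.0005,0,-0.02,0,0,0]'

```text
time_s: 29.18
eef_pos: [0.4404, -0.0301, 0.087]
tcp_rot: [-0.667, 0.745, 0.001, -0.0]
wrist_force: [0.2, 0.1, -3.6]
gripper_width: 0.0455
```

```bash
python3 - <<'E'
from h import *
c,im,s=shot("wrist","p8"); where(s)
cv2.imwrite("pics/p8z.png",cv2.resize(im[90:290,180:380,::-1],None,fx=3,fy=3,interpolation=2))
E
```

```text
t 29.175 tcp [ 0.4404 -0.0301  0.087 ] yaw 173.72 z [-1.5e-03  3.0e-04 -1.0e+00] F [ 0.2  0.1 -3.6] w 0.0455 j [-0.25  0.24 -0.54  0.79 -0.   -1.71]
```

View pics/p8z.png

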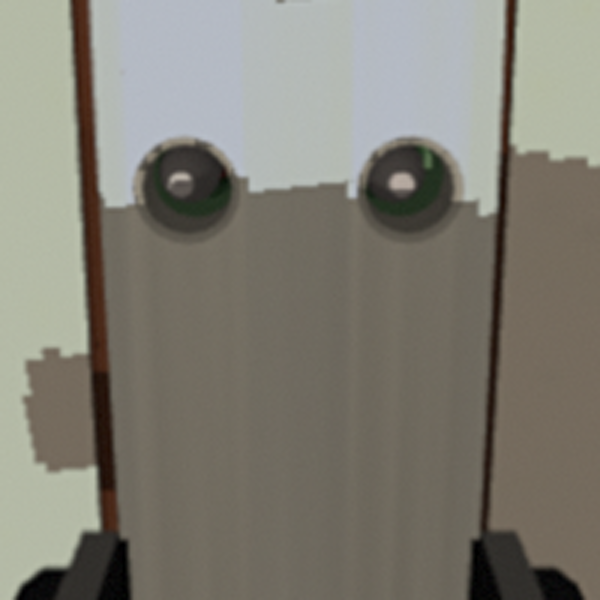

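>>> servo_tool --commands '[0.03,0.0008,-0.0006,0,0,0,0,0.03,0.0008,-0.0006,-0.001,0,0,0,0.03,0.0008,-0.0006,-0.002,0,0,0,0.03,0.0008,-0.0006,-0.0025,0,0,0,0.03,0.0008,-0.0006,-0.0025,0,0,0]'

```text
time_s: 29.85
eef_pos: [0.4417, -0.0308, 0.0852]
tcp_rot: [-0.667, 0.745, 0.0, -0.0]
wrist_force: [0.6, 0.5, -3.6]
gripper_width: 0.0458
```

```bash
python3 - <<'E'
from h import *
c,im,s=shot("wrist","p9"); where(s)
cv2.imwrite("pics/p9z.png",cv2.resize(im[90:290,180:380,::-1],None,fx=3,fy=3,interpolation=2))
E
```

```text
t 29.85 tcp [ 0.4417 -0.0308  0.0852] yaw 173.72 z [-1.e-04  0.e+00 -1.e+00] F [ 0.6  0.5 -3.6] w 0.0458 j [-0.25  0.24 -0.55  0.79  0.   -1.72]
```

View pics/p9z.png

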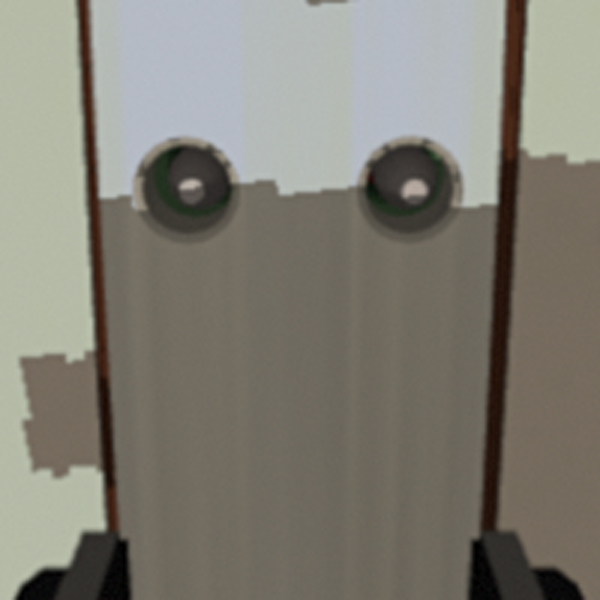

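Tips are centred in the cover holes; the wrist still carries the weight. Lower slightly to seat it.

>>> servo_tool --commands '[0.03,0,0,-0.001,0,0,0,0.03,0,0,-0.001,0,0,0,0.03,0,0,-0.0015,0,0,0,0.03,0,0,-0.0015,0,0,0]'

```text
time_s: 30.4
eef_pos: [0.4419, -0.0309, 0.0846]
tcp_rot: [-0.667, 0.745, -0.0, 0.0]
wrist_force: [-5.7, 1.4, 18.0]
gripper_width: 0.0455
```

>>> servo_tool --commands '[0.03,0,0,0.001,0,0,0,0.085,0,0,0.001,0,0,0,0.085,0,0,0.001,0,0,0,0.085,0,0,0.03,0,0,0,0.085,0,0,0.09,0,0,0,0.085,0,-0.03,0.15,0,0,0,0.085,0,-0.045,0.19,0,0,0,0.085,0,-0.045,0.19,0,0,0,0.085,0,-0.045,0.19,0,0,0]'

```text
time_s: 31.52
eef_pos: [0.4416, -0.0758, 0.2732]
tcp_rot: [-0.667, 0.745, 0.0, -0.0]
wrist_force: [-1.2, -0.2, -0.5]
gripper_width: 0.0848
```

```bash
python3 - <<'E'
from h import *
c,im,s=shot("wrist","d1"); where(s); import pickle; pickle.dump((c),open("d1.pkl","wb"))
cv2.imwrite("pics/d1z.png",cv2.resize(im[60:360,180:380,::-1],None,fx=2,fy=2,interpolation=2))
E
```

```text
t 31.525 tcp [ 0.4416 -0.0758  0.2732] yaw 173.71 z [-5.e-04  3.e-04 -1.e+00] F [-1.2 -0.2 -0.5] w 0.0848 j [-0.35  0.12 -0.15  1.3   0.   -1.81]
```

View pics/d1z.png

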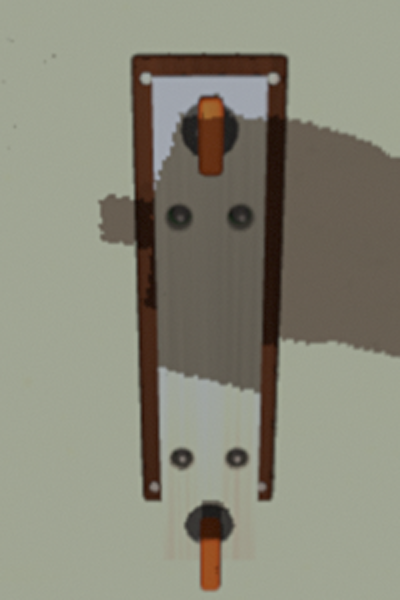

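The cover is down with its holes over all four posts; wings at (285,127) and (285,338) px. Check wing position and height with a second view from above the -y wing.

>>> servo_tool --commands '[0.085,-0.01,-0.05,-0.03,0,0,0,0.085,-0.0107,-0.09,-0.06,0,0,0,0.085,-0.0107,-0.09,-0.06,0,0,0,0.085,-0.0107,-0.09,-0.06,0,0,0]'

```text
time_s: 32.08
eef_pos: [0.4308, -0.1652, 0.2134]
tcp_rot: [-0.667, 0.745, 0.001, -0.0]
wrist_force: [-0.7, -0.0, 0.7]
gripper_width: 0.0853
```

```bash
python3 - <<'E'
from h import *
import pickle
c1=pickle.load(open("d1.pkl","rb"));im1=cv2.imread("pics/d1.png")[:,:,::-1].copy()
c,im,s=shot("wrist","d2"); where(s)
for cc,i in ((c1,im1),(c,im)):
    for ct in big(mask(i,'orange'),2,3): print(cv2.boundingRect(ct),boxw(cc,ct,.116))
cv2.imwrite("pics/d2z.png",cv2.resize(im[120:320,180:380,::-1],None,fx=3,fy=3,interpolation=2))
E
```

```text
t 32.075 tcp [ 0.4308 -0.1652  0.2134] yaw 173.72 z [-1.1e-03  9.0e-04 -1.0e+00] F [-0.7 -0.   0.7] w 0.0853 j [-0.54  0.17 -0.26  1.15  0.   -2.  ]
(279, 109, 13, 38) (array([ 0.43268683, -0.12779574]), 83.71796417236328, (27.817537307739258, 9.052143096923828))
(281, 329, 9, 25) (array([0.45300769, 0.06487141]), 83.77297973632812, (27.145864486694336, 7.503659725189209))
(279, 252, 11, 36) (array([ 0.43279132, -0.12878278]), 84.19568634033203, (26.54326057434082, 6.825693607330322))
```

View pics/d2z.png

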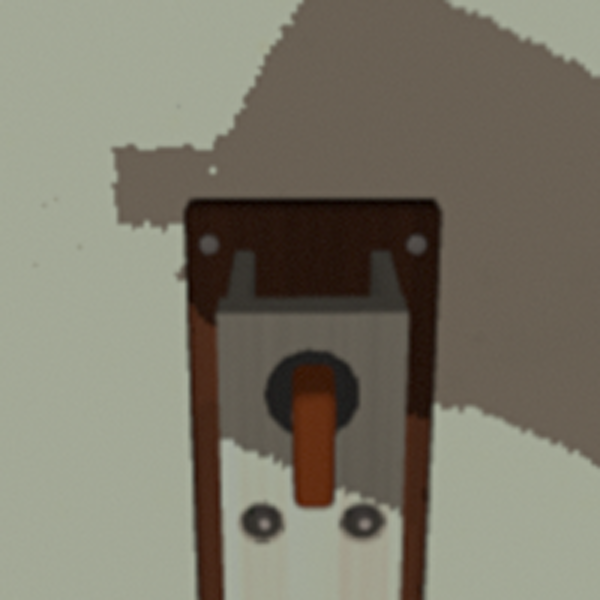

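Wing at about (0.432, -0.128), top near 0.116 m and consistent between the two views. Go down and grip it.

>>> servo_tool --commands '[0.085,0.0003,0.0369,-0.03,0,0,0,0.085,0.0003,0.0369,-0.08,0,0,0,0.085,0.0003,0.0369,-0.1034,0,0,0,0.04,0.0003,0.0369,-0.1034,0,0,0,0.005,0.0003,0.0369,-0.1034,0,0,0,0.005,0.0003,0.0369,-0.1034,0,0,0,0.005,0.0003,0.0369,-0.1034,0,0,0,0.005,0.0003,0.0369,-0.1034,0,0,0]'

```text
time_s: 33.12
eef_pos: [0.4316, -0.1291, 0.1108]
tcp_rot: [-0.667, 0.745, -0.0, 0.0]
wrist_force: [-0.2, -0.6, 0.2]
gripper_width: 0.0083
```

Gripped the wing. Push in.

>>> servo_tool --commands '[0.005,0,0,-0.004,0,0,0,0.005,0,0,-0.008,0,0,0,0.005,0,0,-0.011,0,0,0,0.005,0,0,-0.0118,0,0,0,0.005,0,0,-0.0118,0,0,0]'

```text
time_s: 33.75
eef_pos: [0.4317, -0.1292, 0.099]
tcp_rot: [-0.667, 0.745, -0.001, 0.0]
wrist_force: [-0.1, -0.6, 11.4]
gripper_width: 0.0087
```

>>> servo_tool --commands '[0.005,0,0,0,0,0,-0.15,0.005,0,0,0,0,0,-0.3,0.005,0,0,0,0,0,-0.45,0.005,0,0,0,0,0,-0.6,0.005,0,0,0,0,0,-0.75,0.005,0,0,0,0,0,-0.9,0.005,0,0,0,0,0,-1.05,0.005,0,0,0,0,0,-1.2,0.005,0,0,0,0,0,-1.35,0.005,0,0,0,0,0,-1.5,0.005,0,0,0,0,0,-1.58,0.005,0,0,0,0,0,-1.58]'

```text
time_s: 35.25
eef_pos: [0.4292, -0.1265, 0.0985]
tcp_rot: [0.059, 0.998, 0.002, -0.002]
wrist_force: [-11.6, 16.3, 26.9]
gripper_width: 0.0083
```

```bash
python3 - <<'E'
from h import *
s=ctrl.state();where(s);print(s['wrist_torque'])
E
```

```text
t 35.25 tcp [ 0.4292 -0.1265  0.0985] yaw 83.19 z [-0.003   0.0048 -1.    ] F [-11.6  16.3  26.9] w 0.0083 j [-0.47  0.23 -0.51  0.83  0.   -0.35]
[3.58907199 2.42254898 0.24030482]
```

>>> servo_tool --commands '[0.03,0,0,0,0,0,0,0.04,0,0,0,0,0,0,0.04,0,0,0,0,0,0,0.04,0,0,0.02,0,0,0,0.04,0,0,0.08,0,0,0,0.085,0.0,0,0.12,0,0,0.18,0.085,0.0,0.02,0.12,0,0,0.36,0.085,0.0,0.04,0.12,0,0,0.54,0.085,0.0,0.04,0.12,0,0,0.72,0.085,0.0,0.04,0.12,0,0,0.9,0.085,0.0,0.04,0.12,0,0,1.08,0.085,0.0,0.04,0.12,0,0,1.26]'

```text
time_s: 36.75
eef_pos: [0.4313, -0.089, 0.2184]
tcp_rot: [-0.543, 0.84, 0.0, -0.0]
wrist_force: [1.0, 0.1, -0.7]
gripper_width: 0.0855
```

>>> servo_tool --commands '[0.085,0,0,0.04,0,0,0.18,0.085,0,0,0.05,0,0,0.32,0.085,0,0,0.05,0,0,0.32,0.085,0,0,0.05,0,0,0.32]'

```text
time_s: 37.25
eef_pos: [0.4311, -0.0889, 0.2679]
tcp_rot: [-0.666, 0.746, 0.0, -0.0]
wrist_force: [0.2, -0.1, -0.4]
gripper_width: 0.0851
```

```bash
python3 - <<'E'
from h import *
c,im,s=shot("wrist","e1"); where(s)
for z in (.107,.116):
  for ct in big(mask(im,'orange'),2,3): print(z,cv2.boundingRect(ct),boxw(c,ct,z))
cv2.imwrite("pics/e1z.png",cv2.resize(im[60:360,130:430,::-1],None,fx=2,fy=2,interpolation=2))
E
```

```text
t 37.25 tcp [ 0.4311 -0.0889  0.2679] yaw 173.53 z [-9.e-04  3.e-04 -1.e+00] F [ 0.2 -0.1 -0.4] w 0.0851 j [-0.39  0.11 -0.18  1.29 -0.   -1.85]
0.107 (255, 140, 36, 11) (array([ 0.43311853, -0.12840085]), 173.39151000976562, (27.348857879638672, 7.7984113693237305))
0.107 (271, 345, 10, 25) (array([0.45431406, 0.07211607]), 83.02693176269531, (28.725006103515625, 8.539397239685059))
0.116 (255, 140, 36, 11) (array([ 0.43281732, -0.12966225]), 173.39144897460938, (26.504362106323242, 7.557606220245361))
0.116 (271, 345, 10, 25) (array([0.45335837, 0.06466287]), 83.02705383300781, (27.83799934387207, 8.275686264038086))
```

View pics/e1z.png

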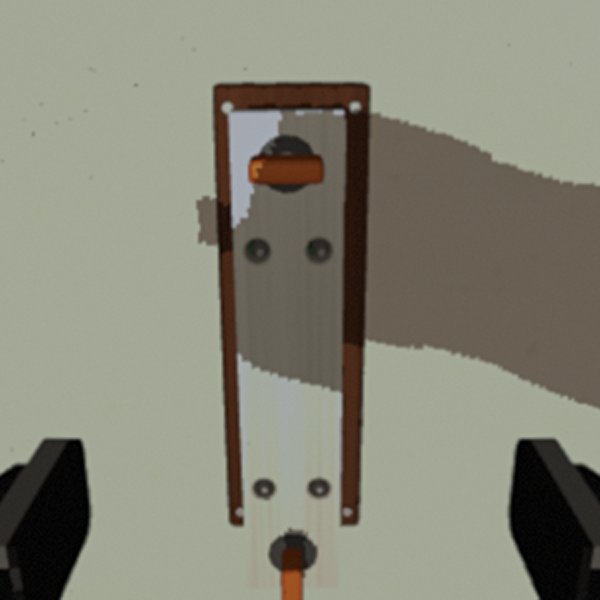

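The -y wing (285,145 px) is now across the cover and stays down after release. Now the +y wing.

>>> servo_tool --commands '[0.085,0.008,0.05,0,0,0,0.003,0.085,0.014,0.1,0,0,0,0.003,0.085,0.0212,0.155,-0.02,0,0,0.003,0.085,0.0212,0.155,-0.07,0,0,0.003,0.085,0.0212,0.155,-0.12,0,0,0.003,0.085,0.0212,0.155,-0.14,0,0,0.003,0.085,0.0212,0.155,-0.14,0,0,0.003]'

```text
time_s: 38.17
eef_pos: [0.4513, 0.0661, 0.1272]
tcp_rot: [-0.668, 0.744, 0.001, -0.001]
wrist_force: [-0.2, -1.2, 0.5]
gripper_width: 0.085
```

```bash
python3 - <<'E'
from h import *
c,im,s=shot("wrist","e2"); where(s)
E
```

```text
t 38.175 tcp [0.4513 0.0661 0.1272] yaw 173.81 z [-3.4e-03  1.0e-04 -1.0e+00] F [-0.2 -1.2  0.5] w 0.085 j [-0.03  0.22 -0.44  0.92 -0.   -1.5 ]
```

View pics/e2.png

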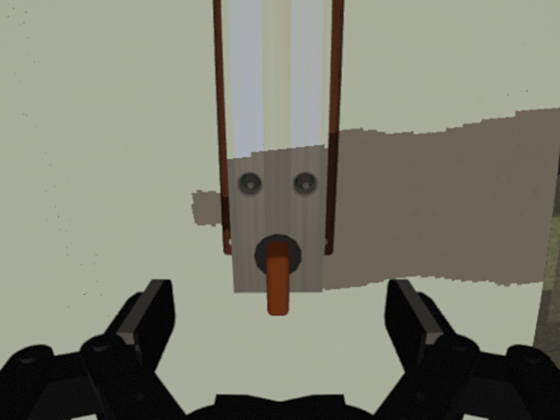

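The wing at (278,280) px lies between the jaws. Go down, close and push.

>>> servo_tool --commands '[0.085,0.0003,0,-0.01,0,0,0,0.085,0.0003,0,-0.0168,0,0,0,0.04,0.0003,0,-0.0168,0,0,0,0.005,0.0003,0,-0.0168,0,0,0,0.005,0.0003,0,-0.0168,0,0,0,0.005,0.0003,0,-0.0168,0,0,0,0.005,0.0003,0,-0.0168,0,0,0]'

```text
time_s: 39.1
eef_pos: [0.4529, 0.066, 0.1119]
tcp_rot: [-0.668, 0.744, -0.0, 0.0]
wrist_force: [-0.3, 0.7, 0.7]
gripper_width: 0.0082
```

>>> servo_tool --commands '[0.005,0,0,-0.004,0,0,0,0.005,0,0,-0.008,0,0,0,0.005,0,0,-0.011,0,0,0,0.005,0,0,-0.0115,0,0,0,0.005,0,0,-0.0115,0,0,0]'

```text
time_s: 39.72
eef_pos: [0.4529, 0.066, 0.1003]
tcp_rot: [-0.668, 0.744, -0.0, 0.0]
wrist_force: [1.7, 1.1, 3.4]
gripper_width: 0.0083
```

>>> servo_tool --commands '[0.005,0,0,0,0,0,-0.15,0.005,0,0,0,0,0,-0.3,0.005,0,0,0,0,0,-0.45,0.005,0,0,0,0,0,-0.6,0.005,0,0,0,0,0,-0.75,0.005,0,0,0,0,0,-0.9,0.005,0,0,0,0,0,-1.05,0.005,0,0,0,0,0,-1.2,0.005,0,0,0,0,0,-1.35,0.005,0,0,0,0,0,-1.5,0.005,0,0,0,0,0,-1.58,0.005,0,0,0,0,0,-1.58]'

```text
time_s: 41.22
eef_pos: [0.4519, 0.0674, 0.1001]
tcp_rot: [0.058, 0.998, 0.002, -0.001]
wrist_force: [-3.0, 12.0, 4.4]
gripper_width: 0.0085
```

>>> servo_tool --commands '[0.03,0,0,0,0,0,0,0.04,0,0,0,0,0,0,0.04,0,0,0,0,0,0,0.04,0,0,0.02,0,0,0,0.04,0,0,0.08,0,0,0,0.085,0.0,-0.03,0.12,0,0,0.18,0.085,0.0,-0.07,0.16,0,0,0.36,0.085,0.0,-0.11,0.18,0,0,0.54,0.085,0.0,-0.13,0.18,0,0,0.72,0.085,0.0,-0.13,0.18,0,0,0.9,0.085,0.0,-0.13,0.18,0,0,1.08,0.085,0.0,-0.13,0.18,0,0,1.26]'

```text
time_s: 42.72
eef_pos: [0.4528, -0.0642, 0.2802]
tcp_rot: [-0.544, 0.839, 0.0, -0.0]
wrist_force: [-0.1, 0.0, -0.1]
gripper_width: 0.0848
```

>>> servo_tool --commands '[0.085,0,0,0,0,0,0.18,0.085,0,0,0,0,0,0.32,0.085,0,0,0,0,0,0.32,0.085,0,0,0,0,0,0.32]'

```text
time_s: 43.22
eef_pos: [0.4528, -0.064, 0.2803]
tcp_rot: [-0.667, 0.745, -0.0, -0.0]
wrist_force: [-0.1, -0.4, 0.5]
gripper_width: 0.0856
```

```bash
python3 - <<'E'
from h import *
c,im,s=shot("wrist","e3"); where(s); import pickle; pickle.dump(c,open("e3.pkl","wb"))
for z in (.107,.116):
  for ct in big(mask(im,'orange'),2,3): print(z,cv2.boundingRect(ct),boxw(c,ct,z))
cv2.imwrite("pics/e3z.png",cv2.resize(im[60:360,130:430,::-1],None,fx=2,fy=2,interpolation=2))
E
```

```text
t 43.225 tcp [ 0.4528 -0.064   0.2803] yaw 173.71 z [-1.e-04 -1.e-04 -1.e+00] F [-0.1 -0.4  0.5] w 0.0856 j [-0.32  0.14 -0.11  1.32 -0.   -1.78]
0.107 (279, 103, 36, 12) (array([ 0.43324988, -0.12850717]), 173.81856536865234, (27.762914657592773, 8.534411430358887))
0.107 (279, 316, 29, 8) (array([0.45519818, 0.06472713]), 173.49027252197266, (26.818531036376953, 7.913801193237305))
0.116 (279, 103, 36, 12) (array([ 0.43360403, -0.12897568]), 173.81855010986328, (26.94060707092285, 8.281637191772461))
0.116 (279, 316, 29, 8) (array([0.45490219, 0.0585353 ]), 173.4902801513672, (26.024202346801758, 7.679409503936768))
```

View pics/e3z.png

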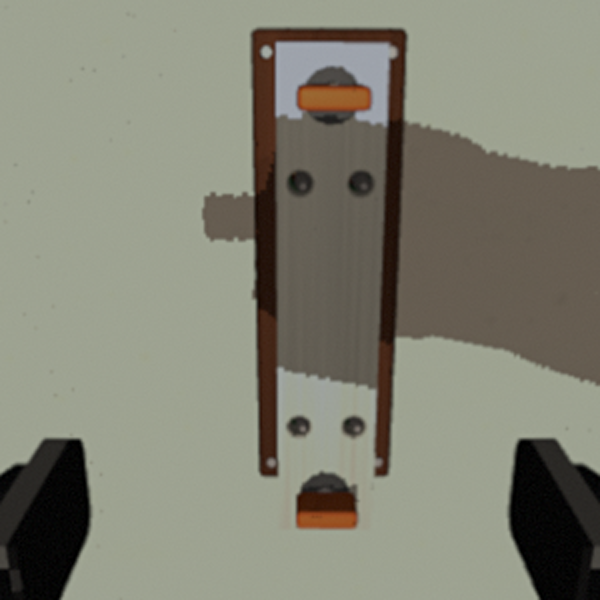

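Both wings lie across the cover, at (295,109) and (293,316) px. The two views agree at a wing-top height of about 0.107 m, so both studs are held in. A last look at the whole table, then hand in.

>>> servo_tool --commands '[0.085,0,0.06,0,0,0,0,0.085,-0.03,0.12,0,0,0,0,0.085,-0.06,0.18,0,0,0,0,0.085,-0.09,0.24,0,0,0,0,0.085,-0.09,0.3,0,0,0,0,0.085,-0.09,0.3,0,0,0,0,0.085,-0.09,0.3,0,0,0,0]'

```text
time_s: 44.15
eef_pos: [0.3628, 0.2362, 0.2801]
tcp_rot: [-0.669, 0.744, -0.0, -0.0]
wrist_force: [-0.0, -0.2, -0.2]
gripper_width: 0.0848
```

```bash
python3 - <<'E'
from h import *
c,im,s=shot("top","f1"); where(s); shot("scene","f2")
E
```

```text
t 44.15 tcp [0.3628 0.2362 0.2801] yaw 173.92 z [-2.e-04 -4.e-04 -1.e+00] F [-0.  -0.2 -0.2] w 0.0848 j [ 0.39  0.09 -0.16  1.32 -0.   -1.08]
```

View pics/f1.png

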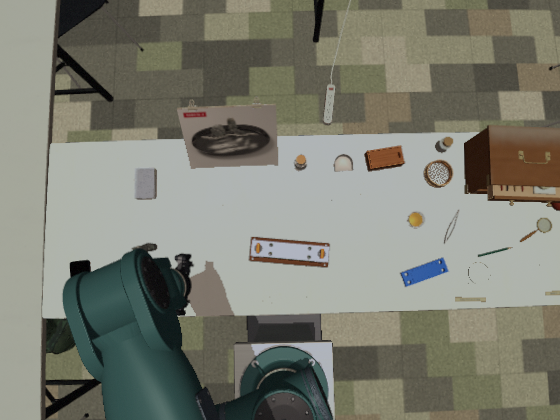

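View pics/f2.png

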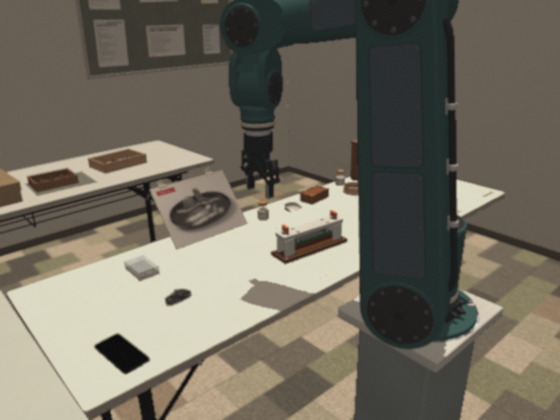

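The cover sits level on both pillars (289,250 px, top view) and the wings are across it. The jar, dish and stone are where they were, and the arm is clear.

```bash
python3 - <<'E'
from bench import order
print(order.job_done())
E
```

```text
the job is handed in; nothing more can be done
None
```

I stacked the three boards that were out (ochre, red, green) on the rack, seated the cover on both pillars and locked both studs. The job was handed in at about 44 s. The pale board was absent, and I left the blue look-alike alone.

**Last checks:**
- **Cover:** it sits level on both pillars, with a post showing in all four of its holes.
- **Studs:** both wings are turned about 90° across the cover. They stay down after release, with wing tops at about 0.107 m against 0.116 m when out.
- **Bystanders:** the jar, dish and stone look unmoved in the top view.
- **Arm:** clear, with near-zero wrist force.

**What went wrong or disagreed:**
- My first grasp of red was too high: the pads closed on its top with about 38 N at the wrist and pushed it about 4 mm. I re-measured it and gripped it lower.
- Turning the first stud (the -y end) drew about 27 N vertical plus side load, but it locked.
- The wrist camera and the tool position disagreed by about 1 mm. I corrected this by sighting the post tips through the holes before lowering each piece.

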